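# Take the lift-off lid from the thread box and set out the thread tube

## Task

Swing the thread box's hinged lid up to vertical, lift it straight up off its hinge pins and lower it, hinge end down, into the slot of the wooden lid stand until it rests there before you let go. Then take the tube of thread out of the box and lay it lengthwise and about centred in the V-shaped cradle on the counter, letting it settle in both V cheeks before you let go. Leave the other things on the counter where they are.

Things in the scene. Friction and masses are not known exactly. Their poses are not given: they have to be found in the camera images.
- thread_box: Open wooden box fixed to the counter, 150 (x) x 190 (y) x 80 high, walls and floor 8. Origin: centre of underside; +x to the hinge side, away from the robot. The tube lies inside along its y in two V cheeks (14 thick, 45 mm either side of centre); the 76 mm between them is free for fingers; 134 inside across x.
- box_pins (a point): Mid-point of the line of two horizontal hinge pins (8 thick, along the box's y, at 60 mm either side) behind the back wall, 87 above the counter. Between them a steel stop plate, 13 mm behind the line, rises 61 above it: a lid swung about 6 degrees past vertical leans on it and stays. Box axes.
- lid: Loose wooden lid, about 0.25 kg. Origin on the pin line; closed at start, level, axes as the box's. Plate x -192 to -17, y -95 to 95, z -7 to 7; two steel hooks (y = +-60, 17 thick, 24 wide) end at x = 9, open to +x, 1.5 mm play on the pins. Upright (-x end up) it lifts straight off, clear after 20 mm. Swings freely; falls shut before vertical.
- lid_edge (a point): Middle of the lid's front (free) edge, mid-thickness, lid axes; 192 from the pin line, 278 above the counter when upright on the box. The front overhangs the box wall by 25 mm: a lip to push up from beneath. Two ribs 8 high under the lid at x = -151, y = +-42 to +-78; here in the middle it can be pinched across its 14 mm.
- lid_mid (a point): Centre of the lid, 100 mm from its origin towards the front edge, lid axes. Mind a marking machine 0.5 m tall, fixed behind the box and to its left (from about x = 0.80, y = 0 to 0.35 in the world): draw the lifted lid towards the robot before carrying it sideways.
- lid_pull (a point): Centre of the wooden pull on top of the lid, lid axes: a rounded block 16 (x) x 30 (y) x 27 high, its middle 22 above the lid's mid-plane and 150 from the pin line. It can be pinched across its 30 mm (along y) and turns between the fingers as the lid swings.
- lid_stand: Wooden stand fixed left or right of the box, base 120 (x) x 180 (y) x 14. Origin: centre of underside. Two walls 160 long make one slot along its y through the centre: 26 wide, floor at 14, top at 72, mouth flared to about 34, ends open. The lid stands in it hooks down, centred, front edge about 215 above the counter, leaning a few degrees at most.
- tube_mid (a point): Centre of the loose tube of cream thread: cylinder 54 in diameter, 134 long plus a 12 mm core stub at +z, about 0.11 kg. Its z is its length. Starts lying in the box, centre 48 above the counter. Either end may point either way in the cradle.
- thread_tube: The same tube; origin at the centre of its plain end, z along its length.
- cradle: Wooden V cradle fixed on the other side of the box, base 110 (x) x 130 (y) x 14; two V cheeks (90 degree V, 14 thick, about 40 high) 45 mm either side of centre along y, 76 mm free between them for fingers. Origin: centre of underside; the tube lies along its y.
- cradle_seat (a point): Where the tube's centre lies when it is settled and centred in the cradle: 52 above the counter, cradle axes.
- button_jar: Bystander, loose, to be left alone: round jar of buttons with a flat lid, 62 wide, 73 high (mm). Origin: centre of its underside.
- mug: Bystander, loose, to be left alone: stoneware mug, 78x109x90, handle at -y of its own (mm). Origin: centre of its underside.
- glue_bottle: Bystander, loose, to be left alone: bottle with a nozzle, 52 wide, 143 high (mm). Origin: centre of its underside.
- tag_pack_1: Bystander, loose, to be left alone: tied pack of paper tags lying flat, 49x93x15 (mm). Origin: centre of its underside.
- stapler: Bystander, loose, to be left alone: desk stapler, 36x168x49 (mm). Origin: centre of its underside.
- pin_tin: Bystander, loose, to be left alone: round flat tin, 60 wide, 23 high (mm). Origin: centre of its underside.
- slip_pad: Bystander, loose, to be left alone: notepad lying flat, 100x70x14 (mm). Origin: centre of its underside.
Not all that is in view belongs to the job. What is shaped like the cradle but pink is not meant.

How it is judged:
By the outcome, as a careful person would: the job done as asked, in the order asked, and still so for the second after the job is handed in, with the robot touching nothing.
It also fails if it takes over 72 s, if anything falls off the work surface, if the arm or the gripper's body presses on something with over 40 N, if the wrist force passes 120 N, or if a joint passes its speed limit or range.

## Robot

A 6-joint arm with a two-finger parallel gripper is mounted at the origin on the work surface; the furniture and walls round the work are solid. World frame = base frame: x ahead of the robot, y to its left, z up, the work surface at z = 0. Lengths are in m, angles in rad, forces in N, time in s.
With the tool pointing down it reaches from about 0.25 to 0.725 m from the base axis. Payload 4 kg.
Tool frame: the origin (TCP) lies at the very end of the fingers, on their centre line; the grasp point (between the pads) lies 19 mm behind it; x points along the fingers, z is the direction in which the jaws open and shut, and the axes are right-handed (so a half turn about x gives the same grasp; the last joint's range is limited). The gripper opens to 85 mm and grips with 20 to 120 N. Pads are 22 mm wide; open, the fingers measure 114 mm over their backs; the gripper's body (76 mm by 85 mm) begins 54 mm behind the grasp point. The pads swing forward as they close: fully open they stand 13 mm farther back than shut.
Start: joints at [1.151, 0.241, 0.005, 1.335, 0, 1.571], TCP at [0.204, 0.457, 0.231] pointing down, gripper open.
Joint ranges: [-2.72, 2.72], [-1.05, 1.87], [-1.09, 1.28], [-1.99, 2.15], [-1.42, 1.44], [-3.14, 3.14]. Speed limits (rad/s): [2.79, 2.79, 3.14, 3.14, 3.14, 3.14].

## Interface

Orientations are given as a unit quaternion [x, y, z, w].
In Python, from workcell import bot gives the robot as it stands.
- The arm moves only by the tool step_arm, never from a script. Its argument "series" is a list of rows, each an object of numbers: "x", "y", "z": the shift along the world's x, y, z in cm; "twist": the turn about the world's z in degrees; "jaw": the finger opening in cm, from 0 to 8.54. In form: [{"x": .., "y": .., "z": .., "twist": .., "jaw": ..}, ...]. A call has 1 to 10 rows; each row is the pose to reach, as a shift and turn from the pose measured when the call began; what a row does not reach only later rows make up. A row lasts 1/12 s, in which the tool goes at most 41.7 mm and 7.16 degrees, less where a joint would pass 70% of its speed; a pose out of reach is approached as far as the arm can. A call with a gripper value outside its range is refused whole. The fingers move at their own pace and stop on an object; the grip force is fixed at half the most. Time passes only in rows, so rows that repeat a pose let the fingers close. It gives the time, the measured TCP pose, the force and the opening at its end, in the units of the state.
- bot.get_obs(): the state, without advancing time (a new reading comes with each control period).
- bot.camera(name): name is "side" or "top" or "wrist"; returns (picture, depth): 420x560x3 uint8, red, green, blue; 420x560 float32, m along the optical axis (not along the pixel's ray), 0 where there is no reading.
- bot.camera_info(name): a dict with "camera_matrix" (3x3 intrinsics, pixels), "R" (3x3) and "t" (3): a world point X has camera coordinates R X + t; the wrist camera has in their place "mount" (4x4, takes a point from camera to tool coordinates, whose origin is the TCP and whose axes are the tool frame's). Camera axes: x right, y down, z forward; pixel columns grow to the right and rows downward; lengths in m; the calibration is good to about 2 mm. The wrist camera is an equidistant fisheye: a pixel r from the principal point sees the ray r / f radians off the axis. A picture is of the moment at which its call begins: read the wrist's pose just before it. camera_info takes no time and is no camera call.
- bot.job_done(): hands the job in, once; it reports no verdict.
The state is a dict: "clock": time; "joint_pos": joint angles; "joint_vel": joint speeds; "tau": joint torques, N m; "eef_pos": TCP position; "tool_rot": TCP orientation; "ft_force": force on the tool from outside, world axes, zero at the start; "ft_torque": the same for the moment, N m; "grip_width": finger opening in m.
Only numpy, scipy, OpenCV 4.12 (cv2) and the standard library are available. Lean on these libraries where they do the work, as an engineer would, in place of code of your own. Each camera call takes 0.05 s, during which the arm holds its last target.

## Working session

There is one attempt and no reset: what is moved stays moved. The work goes in short steps, Python scripts to look and compute and a tool call to move; the robot and the scene stay as the last step left them, time stands still between calls to the robot, and variables do not carry over. Pictures are saved under pics/ and viewed, and the job is handed in when it is done.

Besides the shell and the picture viewer there is one more tool, called after "Request:" as a command line: name --argument value ..., lists and objects as JSON in quotes. step_arm: Moves the arm, as the interface text tells. Its arguments: {"type":"object","properties":{"series":{"type":"array","items":{"type":"object","properties":{"x":{"type":"number"},"y":{"type":"number"},"z":{"type":"number"},"twist":{"type":"number"},"jaw":{"type":"number"}}}}},"required":["series"]}

```bash
ls; mkdir -p pics; python3 - <<'E'
from workcell import bot
import cv2,numpy as np
o=bot.get_obs();print({k:np.round(v,3).tolist() for k,v in o.items()})
for n in ["side","top"]:
    p,d=bot.camera(n);cv2.imwrite(f"pics/{n}0.png",p[:,:,::-1]);np.save(f"{n}0.npy",d)
    i=bot.camera_info(n);print(n,{k:np.round(v,4).tolist() for k,v in i.items()})
    print((d>0).mean(),d.max())
print({k:np.round(v,4).tolist() if not isinstance(v,str) else v for k,v in bot.camera_info("wrist").items()})
print(bot.get_obs()["clock"])
E
```

```text
pics
{'clock': 0.0, 'joint_pos': [1.151, 0.241, 0.004, 1.335, -0.0, 1.571], 'joint_vel': [0.001, 0.001, 0.002, -0.001, -0.001, 0.001], 'tau': [0.001, -37.232, 25.241, 0.017, -0.0, 0.0], 'eef_pos': [0.204, 0.456, 0.23], 'tool_rot': [-0.385, 0.594, 0.384, 0.593], 'ft_force': [0.187, 0.23, -0.606], 'ft_torque': [0.033, 0.043, -0.02], 'grip_width': 0.085}
side {'camera_matrix': [[527.9601, 0.0, 282.5715], [0.0, 527.9601, 207.3278], [0.0, 0.0, 1.0]], 'R': [[0.9872, -0.1577, -0.023], [-0.1114, -0.5796, -0.8072], [0.114, 0.7995, -0.5898]], 't': [-0.5751, 0.1016, 2.0789]}
0.9276743197278912 3.9999883
top {'camera_matrix': [[468.3074, 0.0, 274.6157], [0.0, 468.3074, 212.4196], [0.0, 0.0, 1.0]], 'R': [[0.0099, -0.9999, -0.0092], [-0.998, -0.0093, -0.0629], [0.0628, 0.0098, -0.998]], 't': [-0.0797, 0.5743, 1.4353]}
0.9959948979591837 2.5115027
{'camera_matrix': [[325.1923, 0.0, 279.5342], [0.0, 325.1923, 219.6429], [0.0, 0.0, 1.0]], 'mount': [[0.0005, -0.3136, 0.9496, -0.1422], [0.001, -0.9496, -0.3136, 0.0805], [1.0, 0.0011, -0.0002, 0.0007], [0.0, 0.0, 0.0, 1.0]]}
0.1
```

View pics/side0.png

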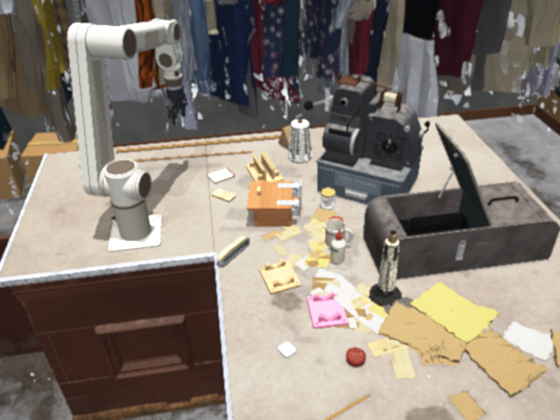

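View pics/top0.png

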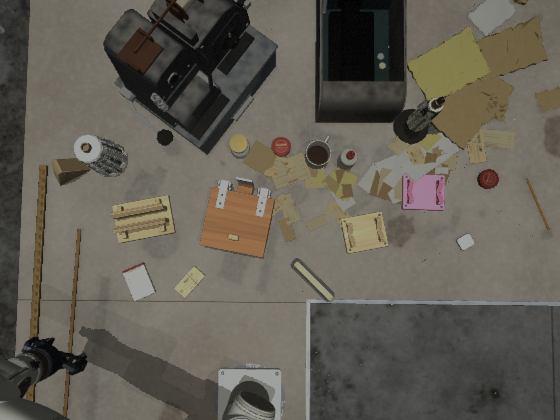

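Candidates in the top view:
- **Box and lid:** orange, at (237,220).
- **Lid stand:** the two-wall rack at (143,218).
- **Cradle:** pale wood at (364,232). The pink one at (424,191) is the decoy.

Next I'll take close crops and turn pixels into positions.

```bash
cat > h.py <<'E'
import numpy as np,cv2
from workcell import bot
def pts(n,d):
    i=bot.camera_info(n);K=np.array(i["camera_matrix"]);R=np.array(i["R"]);t=np.array(i["t"])
    v,u=np.mgrid[:d.shape[0],:d.shape[1]]
    c=np.stack([(u-K[0,2])/K[0,0]*d,(v-K[1,2])/K[1,1]*d,d],-1)
    return (c-t)@R
def proj(n,X):
    i=bot.camera_info(n);K=np.array(i["camera_matrix"]);c=np.array(X)@np.array(i["R"]).T+np.array(i["t"])
    return (c/c[...,2:])@K.T
E
python3 - <<'E'
from h import *
d=np.load("top0.npy");P=pts("top",d);im=cv2.imread("pics/top0.png")
cv2.imwrite("pics/top0a.png",cv2.resize(im[160:280,100:270],None,fx=4.7,fy=4.7,interpolation=2))
cv2.imwrite("pics/top0b.png",cv2.resize(im[160:290,280:460],None,fx=4.4,fy=4.4,interpolation=2))
for (u,v) in [(237,220),(220,230),(255,245),(233,237),(143,218),(364,232),(424,191),(300,270),(204,243),(242,184)]: print(u,v,P[v,u].round(3), )
# height map
Z=P[...,2]; h=(np.clip(Z,-.02,.3)+.02)/.32*255
cv2.imwrite("pics/hm0.png",cv2.resize(cv2.applyColorMap(h.astype(np.uint8),cv2.COLORMAP_JET)[160:290,100:290],None,fx=4.2,fy=4.2,interpolation=0))
E
```

```text
237 220 [0.547 0.035 0.095]
220 230 [0.517 0.085 0.09 ]
255 245 [ 0.474 -0.018  0.096]
233 237 [0.497 0.044 0.115]
143 218 [0.554 0.336 0.013]
364 232 [ 0.517 -0.351  0.018]
424 191 [ 0.646 -0.537  0.017]
300 270 [ 0.399 -0.153  0.038]
204 243 [0.478 0.131 0.093]
242 184 [0.657 0.025 0.062]
```

View pics/top0a.png

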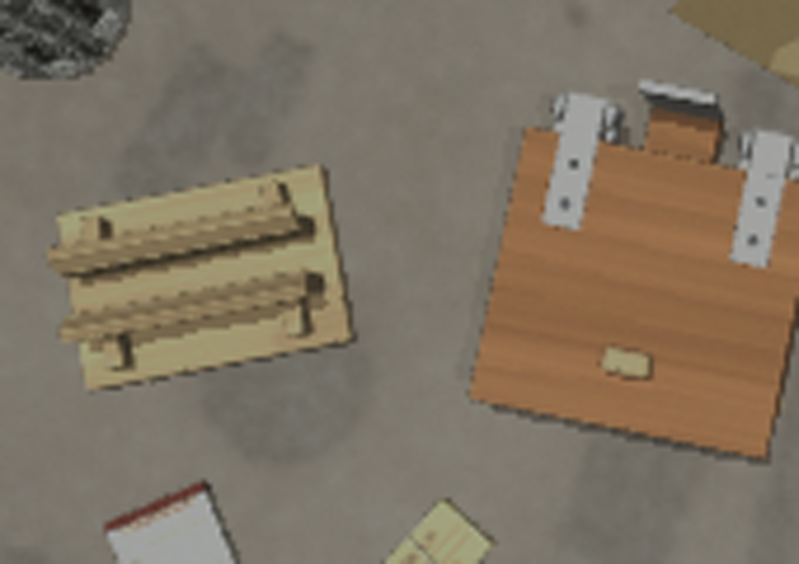

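View pics/top0b.png

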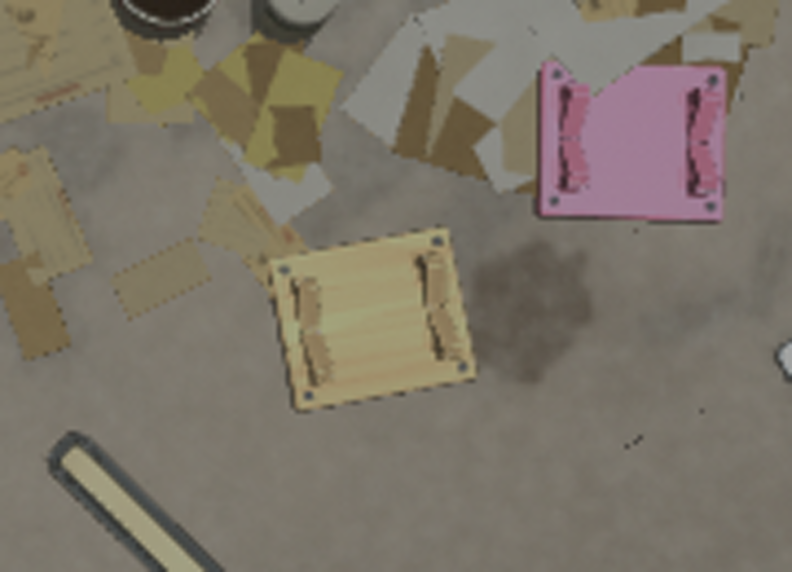

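View pics/hm0.png

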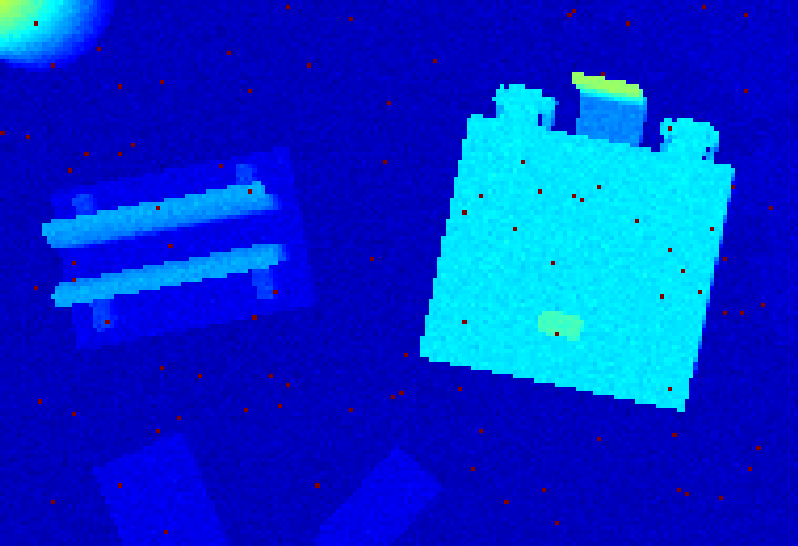

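```bash
python3 - <<'E'
from h import *
from scipy.spatial.transform import Rotation as Ro
def fit(P,roi,z0,z1,name):
    x0,x1,y0,y1=roi
    m=(P[...,0]>x0)&(P[...,0]<x1)&(P[...,1]>y0)&(P[...,1]<y1)&(P[...,2]>z0)&(P[...,2]<z1)
    m=cv2.morphologyEx(m.astype(np.uint8),cv2.MORPH_OPEN,np.ones((2,2)))>0
    q=P[m]; r=cv2.minAreaRect((q[:,:2]*1000).astype(np.float32))
    print(name,m.sum(),"c",np.round(r[0],1),"size",np.round(r[1],1),"ang",round(r[2],2),"zmed",np.median(q[:,2]).round(4),"box",cv2.boxPoints(r).round(0).tolist())
for n in ["top","side"]:
    P=pts(n,np.load(n+"0.npy"));
    print(n,"table z",np.median(P[(abs(P[...,0]-.45)<.03)&(abs(P[...,1]-.2)<.05)][:,2]))
    fit(P,(.4,.68,-.1,.16),.08,.102,"lid")
    fit(P,(.4,.62,-.1,.16),.106,.13,"pull")
    fit(P,(.6,.75,-.1,.16),.12,.2,"stop")
    fit(P,(.45,.66,.22,.45),.008,.022,"standbase")
    fit(P,(.45,.66,.22,.45),.06,.08,"standwalls")
    fit(P,(.42,.62,-.45,-.26),.008,.022,"cradlebase")
    fit(P,(.42,.62,-.45,-.26),.03,.06,"cradlecheeks")
    for nm,X in [("lid",(.547,.035,.094)),("stand",(.554,.336,.014)),("cr",(.517,-.351,.014))]: print(nm,proj(n,X).round(0))
o=bot.get_obs();R=Ro.from_quat(o["tool_rot"]).as_matrix();print(R.round(3))
E
```

```text
top table z -0.0006961379216569103
lid 3944 c [548.   17.1] size [234.9 215.3] ang 76.65 zmed 0.0939 box [[416.0, -72.0], [626.0, -122.0], [680.0, 106.0], [470.0, 156.0]]
pull 57 c [486. -15.] size [145.9  16.4] ang 81.79 zmed 0.1187 box [[467.0, -86.0], [484.0, -88.0], [505.0, 56.0], [488.0, 58.0]]
stop 57 c [658.6  12.2] size [19.  42.2] ang 12.11 zmed 0.1414 box [[645.0, 31.0], [654.0, -10.0], [672.0, -6.0], [663.0, 35.0]]
standbase 1291 c [553.  171.7] size [147.2 517.8] ang 0.95 zmed 0.0137 box [[475.0, 429.0], [484.0, -88.0], [631.0, -86.0], [622.0, 432.0]]
standwalls 594 c [542.9 168.3] size [518.   95.6] ang 87.47 zmed 0.0694 box [[484.0, -88.0], [579.0, -93.0], [602.0, 425.0], [507.0, 429.0]]
cradlebase 1225 c [ 495. -257.] size [110.4 335.5] ang 10.82 zmed 0.0141 box [[409.0, -103.0], [472.0, -432.0], [581.0, -411.0], [518.0, -82.0]]
cradlecheeks 126 c [ 494.3 -251.8] size [ 73.8 325.4] ang 10.37 zmed 0.0366 box [[429.0, -98.0], [487.0, -419.0], [560.0, -405.0], [501.0, -85.0]]
lid [237. 220.   1.]
stand [143. 218.   1.]
cr [364. 232.   1.]
side table z -0.00149705043935182
[... 468 characters left out ...]
0], [493.0, -1704.0], [635.0, 391.0], [484.0, 401.0]]
standwalls 126 c [ 481.8 -597.1] size [2209.   102.5] ang 85.39 zmed 0.0691 box [[342.0, -1694.0], [444.0, -1702.0], [622.0, 500.0], [519.0, 508.0]]
cradlebase 631 c [ 466.1 -992.1] size [1419.3  130.1] ang 85.21 zmed 0.0134 box [[342.0, -1694.0], [472.0, -1705.0], [590.0, -290.0], [461.0, -280.0]]
cradlecheeks 69 c [ 518.6 -348.4] size [ 78.4 121.3] ang 9.97 zmed 0.0332 box [[469.0, -295.0], [490.0, -415.0], [568.0, -401.0], [547.0, -282.0]]
lid [272. 193.   1.]
stand [265. 171.   1.]
cr [280. 275.   1.]
[[-0.001 -0.913  0.408]
 [-0.002  0.408  0.913]
 [-1.    -0.    -0.002]]
  return _methods._mean(a, axis=axis, dtype=dtype,
  ret = ret.dtype.type(ret / rcount)
```

```bash
python3 - <<'E'
from h import *
def fit(P,roi,z0,z1,name,k=3,keep=1,hole=False):
    x0,x1,y0,y1=roi
    m=((P[...,0]>x0)&(P[...,0]<x1)&(P[...,1]>y0)&(P[...,1]<y1)&(P[...,2]>z0)&(P[...,2]<z1)).astype(np.uint8)
    m=cv2.morphologyEx(m,cv2.MORPH_CLOSE,np.ones((3,3)))
    if k: m=cv2.morphologyEx(m,cv2.MORPH_OPEN,np.ones((k,k)))
    n,l,s,c=cv2.connectedComponentsWithStats(m)
    for j in np.argsort(-s[1:,4])[:keep]+1:
        q=P[(l==j)&(P[...,2]>z0)&(P[...,2]<z1)]; r=cv2.minAreaRect((q[:,:2]*1000).astype(np.float32))
        print(name,len(q),"c",np.round(r[0],1),"size",np.round(r[1],1),"ang",round(r[2],2),"z",np.median(q[:,2]).round(4),"mean",(q[:,:2].mean(0)*1000).round(1),cv2.boxPoints(r).round(0).tolist())
for n in ["top","side"]:
    P=pts(n,np.load(n+"0.npy"));
    fit(P,(.4,.68,-.1,.16),.08,.105,"lid",15 if n=="top" else 9)
    fit(P,(.47,.52,.0,.08),.106,.13,"pull",0)
    fit(P,(.63,.7,-.1,.1),.12,.2,"stop",0)
    fit(P,(.45,.66,.22,.45),.008,.08,"stand all",3)
    fit(P,(.45,.66,.22,.45),.055,.08,"standwalls",2,2)
    fit(P,(.42,.62,-.45,-.26),.008,.06,"cradle all",3)
    fit(P,(.42,.62,-.45,-.26),.03,.06,"cheeks",0,4)
E
```

```text
lid 3577 c [544.3  36.1] size [190.5 180.1] ang 79.51 z 0.094 mean [546.2  35.7] [[438.0, -41.0], [615.0, -74.0], [650.0, 113.0], [473.0, 146.0]]
pull 57 c [497.3  44.7] size [28.7 15.8] ang 79.23 z 0.1193 mean [497.3  44.2] [[487.0, 32.0], [502.0, 29.0], [508.0, 57.0], [492.0, 60.0]]
stop 57 c [660.2  13.4] size [45.4  8. ] ang 77.43 z 0.1463 mean [659.5  13.5] [[651.0, -8.0], [659.0, -10.0], [669.0, 35.0], [661.0, 36.0]]
stand all 2182 c [552.1 336.5] size [120.8 181. ] ang 11.05 z 0.0166 mean [551.1 331.9] [[475.0, 414.0], [510.0, 236.0], [629.0, 259.0], [594.0, 437.0]]
standwalls 277 c [572.2 339.4] size [ 14.4 158.4] ang 11.37 z 0.0687 mean [571.9 338.6] [[549.0, 416.0], [581.0, 260.0], [595.0, 263.0], [564.0, 418.0]]
standwalls 233 c [529.4 329.4] size [ 14.1 156.1] ang 11.33 z 0.0717 mean [529.1 329.1] [[507.0, 405.0], [538.0, 252.0], [552.0, 254.0], [521.0, 407.0]]
cradle all 1451 c [ 517.2 -352.6] size [109.7 132.8] ang 10.99 z 0.0149 mean [ 517.1 -351.3] [[451.0, -298.0], [476.0, -428.0], [584.0, -407.0], [558.0, -277.0]]
cheeks 39 c [ 502.  -400.7] size [24.8 13.8] ang 3.5
[... 1526 characters left out ...]
n [ 512.7 -359.4] [[448.0, -297.0], [469.0, -433.0], [581.0, -415.0], [559.0, -280.0]]
cheeks 23 c [ 499.4 -405.1] size [14.1 27. ] ang 83.63 z 0.0332 mean [ 496.3 -403.5] [[485.0, -411.0], [512.0, -414.0], [514.0, -400.0], [487.0, -397.0]]
cheeks 27 c [ 548.1 -394.8] size [18.6 22. ] ang 40.95 z 0.0365 mean [ 548.1 -395.3] [[534.0, -393.0], [548.0, -409.0], [562.0, -397.0], [548.0, -380.0]]
cheeks 19 c [ 532.3 -306.5] size [23.7 14.4] ang 81.12 z 0.037 mean [ 532.2 -306.5] [[523.0, -317.0], [538.0, -319.0], [541.0, -296.0], [527.0, -294.0]]
cheeks 19 c [ 478.  -318.9] size [17.9 17.8] ang 3.92 z 0.0359 mean [ 477.7 -316.6] [[468.0, -311.0], [470.0, -328.0], [488.0, -327.0], [486.0, -309.0]]
```

Request:
step_arm --series '[{"x": 4, "y": -2, "z": 1, "twist": 3}, {"x": 8, "y": -4, "z": 2, "twist": 6}, {"x": 12, "y": -6, "z": 3, "twist": 9}, {"x": 16, "y": -8, "z": 4, "twist": 12}, {"x": 20, "y": -10, "z": 5, "twist": 13.6}, {"x": 24, "y": -12, "z": 6, "twist": 13.6}, {"x": 27, "y": -14, "z": 6, "twist": 13.6}, {"x": 28, "y": -14, "z": 6, "twist": 13.6}, {"x": 28, "y": -14, "z": 6, "twist": 13.6}]'

```text
$.series[0]: bad value
```

```bash
python3 - <<'E'
from h import *
o=bot.get_obs();p,d=bot.camera("wrist");print({k:np.round(v,3).tolist() for k,v in o.items() if k in("clock","joint_pos","eef_pos","tool_rot","ft_force","joint_vel")})
cv2.imwrite("pics/w1.png",p[:,:,::-1]);np.savez("w1.npz",d=d,pos=o["eef_pos"],q=o["tool_rot"])
E
```

```text
{'clock': 0.1, 'joint_pos': [1.151, 0.241, 0.004, 1.335, -0.0, 1.571], 'joint_vel': [-0.001, -0.002, 0.002, -0.003, -0.0, -0.001], 'eef_pos': [0.204, 0.456, 0.23], 'tool_rot': [-0.385, 0.594, 0.384, 0.593], 'ft_force': [0.496, 0.053, -0.72]}
```

View pics/w1.png

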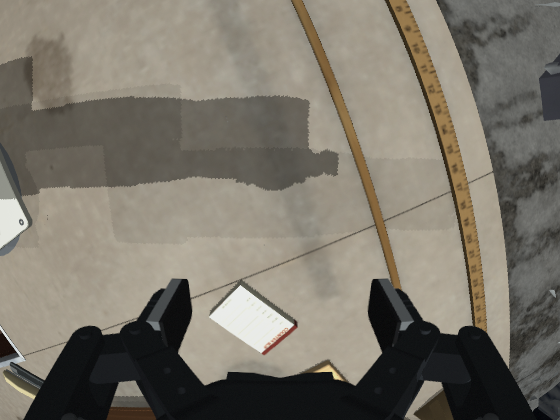

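Request:
step_arm --series '[{"x": 2.4, "y": -3.4, "z": 0, "twist": 3, "jaw": 8.5}, {"x": 4.8, "y": -6.8, "z": 0, "twist": 6, "jaw": 8.5}, {"x": 7.2, "y": -10.2, "z": 0, "twist": 9, "jaw": 8.5}, {"x": 9.6, "y": -13.6, "z": 0, "twist": 12, "jaw": 8.5}, {"x": 12, "y": -17, "z": 0, "twist": 13.6, "jaw": 8}, {"x": 14.4, "y": -20.4, "z": 0, "twist": 13.6, "jaw": 7}, {"x": 16.8, "y": -23.8, "z": 0, "twist": 13.6, "jaw": 6}, {"x": 19.2, "y": -27.2, "z": 0, "twist": 13.6, "jaw": 6}, {"x": 21.6, "y": -30.6, "z": 0, "twist": 13.6, "jaw": 6}, {"x": 24, "y": -34, "z": 0, "twist": 13.6, "jaw": 6}]'

```text
clock: 0.98
eef_pos: [0.4442, 0.1142, 0.2305]
tool_rot: [-0.453, 0.544, 0.452, 0.543]
ft_force: [1.2, 0.8, 1.1]
grip_width: 0.0602
```

```bash
cat >> h.py <<'E'
def st():
    o=bot.get_obs()
    from scipy.spatial.transform import Rotation as Ro
    R=Ro.from_quat(o["tool_rot"]).as_matrix()
    print({k:np.round(v,4 if k=="eef_pos" else 2).tolist() for k,v in o.items() if k in("clock","joint_pos","eef_pos","ft_force","ft_torque","grip_width")},"jawang",np.degrees(np.arctan2(R[1,2],R[0,2])).round(2),"w",round(o["grip_width"],4))
    return o
def shot(name,cam="wrist",crop=None,f=1):
    o=st();p,d=bot.camera(cam)
    im=p[:,:,::-1];np.savez("pics/"+name+".npz",d=d,pos=o["eef_pos"],q=o["tool_rot"],im=im)
    if crop: im=im[crop[1]:crop[3],crop[0]:crop[2]]
    cv2.imwrite("pics/"+name+".png",cv2.resize(im,None,fx=f,fy=f,interpolation=2))
def wpts(name):
    from scipy.spatial.transform import Rotation as Ro
    z=np.load("pics/"+name+".npz");d=z["d"];i=bot.camera_info("wrist");K=np.array(i["camera_matrix"]);M=np.array(i["mount"])
    v,u=np.mgrid[:d.shape[0],:d.shape[1]];a=(u-K[0,2])/K[0,0];b=(v-K[1,2])/K[1,1];r=np.hypot(a,b)+1e-9
    t=np.tan(np.minimum(r,1.5));c=np.stack([a/r*t*d,b/r*t*d,d],-1)
    return (c@M[:3,:3].T+M[:3,3])@Ro.from_quat(z["q"]).as_matrix().T+z["pos"]
E
python3 -c "
from h import *
st()"
```

```text
{'clock': 0.98, 'joint_pos': [0.25, 0.16, -0.1, 1.31, -0.0, 0.44], 'eef_pos': [0.4442, 0.1142, 0.2305], 'ft_force': [1.16, 0.84, 1.07], 'ft_torque': [0.08, -0.03, 0.01], 'grip_width': 0.06} jawang 79.54 w 0.0602
```

Request:
step_arm --series '[{"x": 2.6, "y": -3.4, "z": 0, "twist": 0, "jaw": 6}, {"x": 5.3, "y": -6.9, "z": -2, "twist": 0, "jaw": 6}, {"x": 5.3, "y": -6.9, "z": -5, "twist": 0, "jaw": 6}, {"x": 5.3, "y": -6.9, "z": -7, "twist": 0, "jaw": 6}, {"x": 5.3, "y": -6.9, "z": -7, "twist": 0, "jaw": 6}]'

```text
clock: 1.4
eef_pos: [0.4939, 0.0436, 0.1556]
tool_rot: [-0.45, 0.547, 0.453, 0.541]
ft_force: [-0.4, 0.2, -0.9]
grip_width: 0.0598
```

```bash
python3 -c "
from h import *
shot('w2')
P=wpts('w2');m=(abs(P[...,0]-.497)<.02)&(abs(P[...,1]-.045)<.03)&(P[...,2]>.106)&(P[...,2]<.14)
q=P[m];print(len(q),cv2.minAreaRect((q[:,:2]*1000).astype(np.float32)),np.median(q,0))
m=(abs(P[...,0]-.46)<.06)&(abs(P[...,1]-.05)<.12)&(P[...,2]>.085)&(P[...,2]<.105);q=P[m];print(len(q),np.median(q,0))
"
```

```text
{'clock': 1.4, 'joint_pos': [0.09, 0.29, -0.14, 1.16, -0.0, 0.27], 'eef_pos': [0.4939, 0.0436, 0.1556], 'ft_force': [-0.37, 0.19, -0.89], 'ft_torque': [-0.01, 0.07, 0.03], 'grip_width': 0.06} jawang 79.4 w 0.0598
1426 ((496.19989013671875, 46.58422088623047), (29.55419158935547, 15.853654861450195), 79.3575439453125) [0.49360757 0.04697946 0.11986811]
22677 [0.48268191 0.03725661 0.09359368]
```

View pics/w2.png

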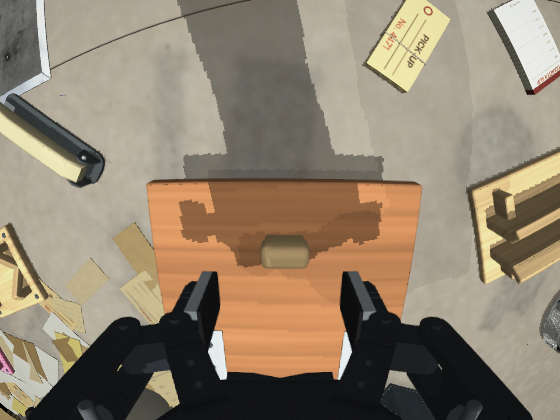

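Request:
step_arm --series '[{"x": 0.3, "y": 0.2, "z": -2.5, "twist": 0, "jaw": 6}, {"x": 0.3, "y": 0.2, "z": -4.8, "twist": 0, "jaw": 6}, {"x": 0.3, "y": 0.2, "z": -5.5, "twist": 0, "jaw": 5}, {"x": 0.3, "y": 0.2, "z": -5.5, "twist": 0, "jaw": 2.5}, {"x": 0.3, "y": 0.2, "z": -5.5, "twist": 0, "jaw": 2}, {"x": 0.3, "y": 0.2, "z": -5.5, "twist": 0, "jaw": 2}, {"x": 0.3, "y": 0.2, "z": -5.5, "twist": 0, "jaw": 2}, {"x": 0.3, "y": 0.2, "z": -5.5, "twist": 0, "jaw": 2}]'

```text
clock: 2.12
eef_pos: [0.4985, 0.0468, 0.1044]
tool_rot: [-0.451, 0.545, 0.453, 0.542]
ft_force: [-1.1, 0.3, 2.0]
grip_width: 0.0286
```

```bash
python3 -c "
from h import *
shot('w3')"
```

```text
{'clock': 2.12, 'joint_pos': [0.09, 0.34, -0.21, 1.03, -0.0, 0.28], 'eef_pos': [0.4985, 0.0468, 0.1044], 'ft_force': [-1.11, 0.33, 1.96], 'ft_torque': [0.14, 0.39, 0.06], 'grip_width': 0.03} jawang 79.5 w 0.0286
```

View pics/w3.png

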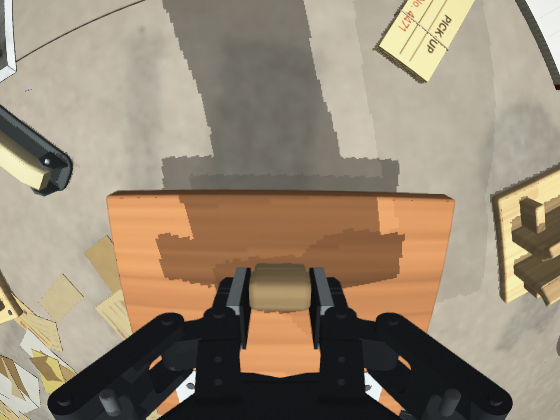

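Request:
step_arm --series '[{"x": 0.33, "y": -0.06, "z": 1.55, "twist": 0, "jaw": 2}, {"x": 0.84, "y": -0.16, "z": 3.06, "twist": 0, "jaw": 2}, {"x": 1.48, "y": -0.28, "z": 4.5, "twist": 0, "jaw": 2}, {"x": 2.27, "y": -0.43, "z": 5.88, "twist": 0, "jaw": 2}, {"x": 3.2, "y": -0.6, "z": 7.17, "twist": 0, "jaw": 2}, {"x": 4.26, "y": -0.8, "z": 8.34, "twist": 0, "jaw": 2}, {"x": 5.44, "y": -1.02, "z": 9.4, "twist": 0, "jaw": 2}, {"x": 6.7, "y": -1.25, "z": 10.3, "twist": 0, "jaw": 2}, {"x": 8.06, "y": -1.51, "z": 11.1, "twist": 0, "jaw": 2}, {"x": 8.06, "y": -1.51, "z": 11.1, "twist": 0, "jaw": 2}]'

```text
clock: 3.0
eef_pos: [0.5809, 0.0312, 0.2158]
tool_rot: [-0.451, 0.545, 0.452, 0.542]
ft_force: [-2.0, 1.4, -3.4]
grip_width: 0.0282
```

```bash
python3 -c "
from h import *
shot('w4')
shot('s4','side',(180,80,340,240),4)"
```

```text
{'clock': 3.0, 'joint_pos': [0.05, 0.41, 0.21, 1.37, -0.0, 0.24], 'eef_pos': [0.5809, 0.0312, 0.2158], 'ft_force': [-1.99, 1.39, -3.41], 'ft_torque': [0.05, 0.6, -0.06], 'grip_width': 0.03} jawang 79.44 w 0.0282
{'clock': 3.05, 'joint_pos': [0.05, 0.41, 0.21, 1.37, -0.0, 0.24], 'eef_pos': [0.5793, 0.0314, 0.215], 'ft_force': [-1.34, -0.35, -4.38], 'ft_torque': [0.06, 0.51, -0.06], 'grip_width': 0.03} jawang 79.45 w 0.0281
```

View pics/w4.png

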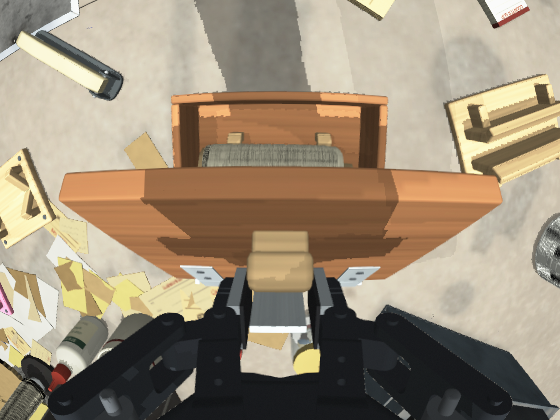

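View pics/s4.png

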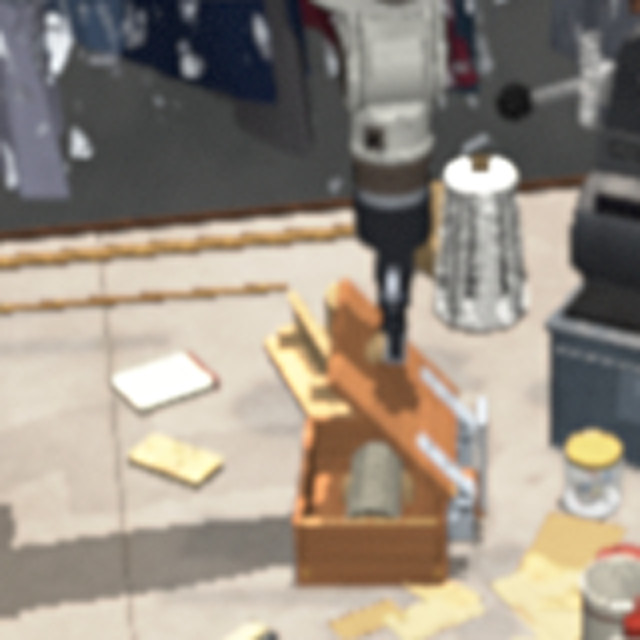

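Request:
step_arm --series '[{"x": 1.45, "y": -0.27, "z": 0.63, "twist": 0, "jaw": 2}, {"x": 2.93, "y": -0.55, "z": 1.11, "twist": 0, "jaw": 2}, {"x": 4.46, "y": -0.84, "z": 1.43, "twist": 0, "jaw": 2}, {"x": 6.03, "y": -1.13, "z": 1.58, "twist": 0, "jaw": 2}, {"x": 7.59, "y": -1.42, "z": 1.57, "twist": 0, "jaw": 2}, {"x": 9.14, "y": -1.71, "z": 1.39, "twist": 0, "jaw": 2}, {"x": 10.2, "y": -1.9, "z": 1.2, "twist": 0, "jaw": 2}, {"x": 10.8, "y": -2.02, "z": 1.0, "twist": 0, "jaw": 2}, {"x": 10.8, "y": -2.02, "z": 1.0, "twist": 0, "jaw": 2}]'

```text
clock: 3.85
eef_pos: [0.6859, 0.0114, 0.2228]
tool_rot: [-0.45, 0.547, 0.454, 0.541]
ft_force: [-3.7, 1.3, -3.6]
grip_width: 0.0269
```

```bash
python3 -c "
from h import *
shot('w5')
shot('s5','side',(180,80,340,240),4)"
```

```text
{'clock': 3.85, 'joint_pos': [0.02, 0.65, 0.62, 1.55, -0.0, 0.2], 'eef_pos': [0.6859, 0.0114, 0.2228], 'ft_force': [-3.66, 1.33, -3.58], 'ft_torque': [0.08, 0.81, -0.16], 'grip_width': 0.03} jawang 79.45 w 0.0269
{'clock': 3.9, 'joint_pos': [0.02, 0.65, 0.61, 1.55, -0.0, 0.2], 'eef_pos': [0.6852, 0.0114, 0.223], 'ft_force': [-2.99, 0.51, -4.81], 'ft_torque': [-0.02, 0.77, -0.07], 'grip_width': 0.03} jawang 79.45 w 0.0271
```

View pics/w5.png

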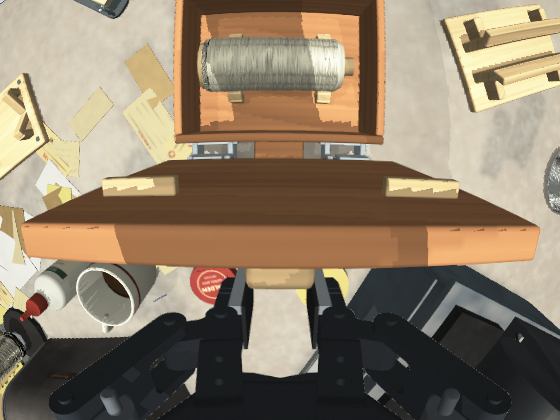

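View pics/s5.png

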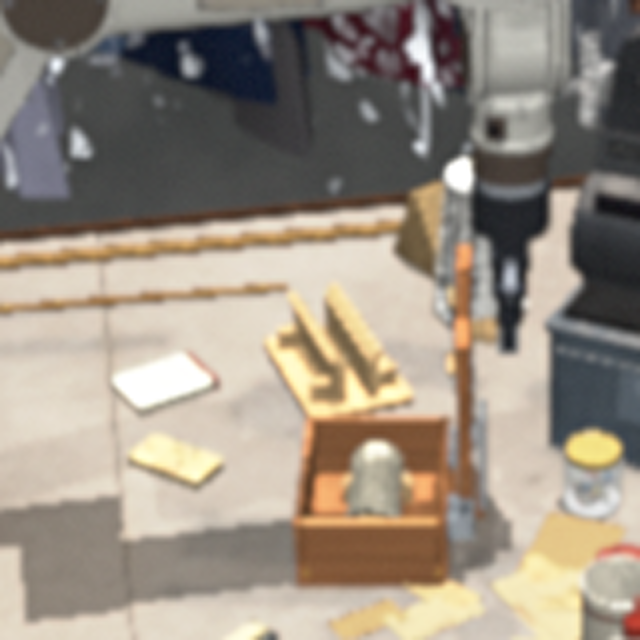

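```bash
python3 -c "
from h import *
P=wpts('w5');a=np.array([.983,-.184]);pins=np.array([.6446,.0173])
f=(P[...,:2]-pins)@a; y=(P[...,:2]-pins)@np.array([.184,.983])
for z0,z1 in [(.13,.15),(.17,.19),(.2,.21),(.23,.24),(.25,.26),(.265,.272),(.272,.29)]:
    m=(P[...,2]>z0)&(P[...,2]<z1)&(abs(f)<.06)&(abs(y)<.03);q=f[m]
    if len(q): print(z0,len(q),np.percentile(q,[5,50,95]).round(4))
m=(P[...,2]>.266)&(P[...,2]<.3)&(abs(f)<.06)&(abs(y)<.1);q=P[m];print(cv2.minAreaRect((q[:,:2]*1000).astype(np.float32)),np.median(q[:,2]))
"
```

```text
0.13 315 [-0.0068 -0.0066 -0.0064]
0.17 536 [-0.0073 -0.007  -0.0067]
0.2 415 [-0.0075 -0.0072 -0.007 ]
0.23 1300 [-0.0078 -0.0073  0.0432]
0.25 2182 [-0.008  -0.0075  0.0478]
0.265 2165 [-0.0082 -0.0076  0.037 ]
0.272 12103 [-0.0081 -0.0015  0.0307]
((668.4409790039062, 15.809181213378906), (190.51295471191406, 64.71241760253906), 79.22660064697266) 0.2798355851716662
```

Request:
step_arm --series '[{"x": 0.3, "y": -0.06, "z": 0, "twist": 0, "jaw": 1.5}, {"x": 0.6, "y": -0.11, "z": -0.1, "twist": 0, "jaw": 1.5}, {"x": 0.9, "y": -0.17, "z": -0.2, "twist": 0, "jaw": 1.5}, {"x": 1.2, "y": -0.22, "z": -0.3, "twist": 0, "jaw": 1.5}, {"x": 1.5, "y": -0.28, "z": -0.4, "twist": 0, "jaw": 1.5}, {"x": 1.6, "y": -0.3, "z": -0.4, "twist": 0, "jaw": 1.5}]'

```text
clock: 4.45
eef_pos: [0.7009, 0.0087, 0.2191]
tool_rot: [-0.45, 0.547, 0.454, 0.54]
ft_force: [-5.7, 1.0, -3.8]
grip_width: 0.0265
```

```bash
cat >> h.py <<'E'
def lidang(n):
    P=wpts(n);a=np.array([.983,-.184]);pins=np.array([.6446,.0173])
    f=(P[...,:2]-pins)@a; y=(P[...,:2]-pins)@np.array([.184,.983])
    for z0,z1 in [(.13,.15),(.17,.19),(.2,.21),(.23,.24),(.25,.26),(.265,.272),(.272,.29)]:
        m=(P[...,2]>z0)&(P[...,2]<z1)&(abs(f)<.06)&(abs(y)<.03);q=f[m]
        if len(q): print(z0,len(q),np.percentile(q,[5,50,95]).round(4))
E
python3 -c "
from h import *
shot('w6')
lidang('w6')"
```

```text
{'clock': 4.45, 'joint_pos': [0.01, 0.69, 0.68, 1.57, -0.0, 0.2], 'eef_pos': [0.7009, 0.0087, 0.2191], 'ft_force': [-5.66, 1.02, -3.77], 'ft_torque': [0.39, 1.28, 0.07], 'grip_width': 0.03} jawang 79.47 w 0.0265
0.13 471 [-0.0032 -0.0023 -0.0012]
0.17 841 [0.0006 0.0017 0.0027]
0.2 639 [0.0034 0.0041 0.0048]
0.23 1472 [0.0063 0.0071 0.0511]
0.25 2690 [0.0082 0.0091 0.0556]
0.265 2827 [0.0095 0.0103 0.0502]
0.272 12802 [0.0105 0.0168 0.0456]
```

View pics/w6.png

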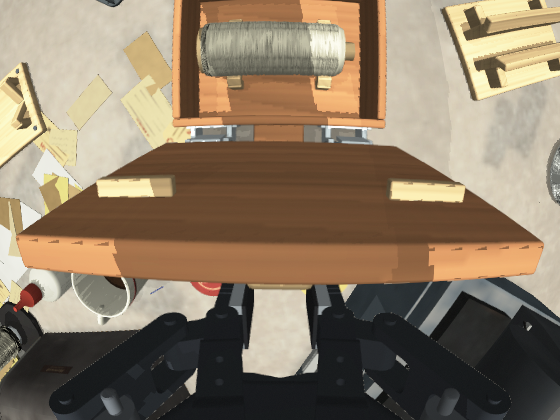

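Request:
step_arm --series '[{"x": 0, "y": 0, "z": 0, "twist": 0, "jaw": 4}, {"x": 0, "y": 0, "z": 0, "twist": 0, "jaw": 5.5}, {"x": 0, "y": 0, "z": 0, "twist": 0, "jaw": 5.5}, {"x": 0, "y": 0, "z": 3, "twist": 0, "jaw": 5.5}, {"x": 0, "y": 0, "z": 7, "twist": 0, "jaw": 5.5}, {"x": -1, "y": 0, "z": 11, "twist": 0, "jaw": 5.5}, {"x": -2, "y": 0, "z": 12, "twist": 0, "jaw": 5.5}]'

```text
clock: 5.08
eef_pos: [0.683, 0.0084, 0.3478]
tool_rot: [-0.453, 0.543, 0.451, 0.545]
ft_force: [0.5, -0.2, 0.5]
grip_width: 0.0552
```

```bash
python3 -c "
from h import *
shot('w7')
lidang('w7')"
```

```text
{'clock': 5.08, 'joint_pos': [0.01, 0.69, 1.01, 1.89, -0.0, 0.2], 'eef_pos': [0.683, 0.0084, 0.3478], 'ft_force': [0.52, -0.16, 0.53], 'ft_torque': [-0.01, -0.03, 0.02], 'grip_width': 0.06} jawang 79.44 w 0.0552
0.13 217 [-0.0029 -0.0021 -0.0013]
0.17 283 [0.0007 0.0015 0.0024]
0.2 197 [0.0032 0.0036 0.0041]
0.23 502 [0.0058 0.0348 0.0451]
0.25 318 [0.0073 0.0078 0.0084]
0.265 254 [0.0085 0.0089 0.0093]
0.272 1766 [0.0094 0.0151 0.0219]
```

View pics/w7.png

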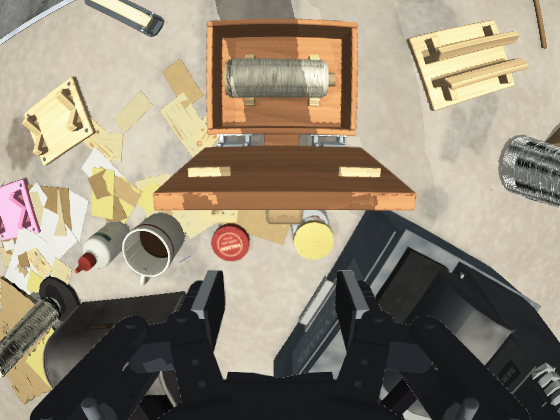

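```bash
python3 -c "
from h import *
P=wpts('w7')
def fit(roi,z0,z1,name,k=2,keep=1):
    x0,x1,y0,y1=roi
    m=((P[...,0]>x0)&(P[...,0]<x1)&(P[...,1]>y0)&(P[...,1]<y1)&(P[...,2]>z0)&(P[...,2]<z1)).astype(np.uint8)
    m=cv2.morphologyEx(m,cv2.MORPH_CLOSE,np.ones((3,3)));m=cv2.morphologyEx(m,cv2.MORPH_OPEN,np.ones((k,k)))
    n,l,s,c=cv2.connectedComponentsWithStats(m)
    for j in np.argsort(-s[1:,4])[:keep]+1:
        q=P[(l==j)&(P[...,2]>z0)&(P[...,2]<z1)]; r=cv2.minAreaRect((q[:,:2]*1000).astype(np.float32))
        print(name,len(q),np.round(r[0],1),np.round(r[1],1),round(r[2],2),'z',np.median(q[:,2]).round(4),(q[:,:2].mean(0)*1000).round(1),cv2.boxPoints(r).round(0).tolist())
fit((.6,.7,-.1,.13),.272,.3,'edge')
fit((.45,.66,.22,.45),.066,.08,'walls',2,2)
fit((.45,.66,.22,.45),.008,.08,'stand')
fit((.42,.62,-.45,-.26),.008,.06,'cradle')
fit((.45,.62,-.06,.1),.065,.08,'tube')
fit((.4,.68,-.1,.16),.07,.085,'boxrim')
"
```

```text
edge 4915 [660.7  17.2] [188.7  14. ] 79.37 z 0.2762 [660.3  16.6] [[636.0, -74.0], [650.0, -77.0], [685.0, 109.0], [671.0, 111.0]]
walls 666 [529.9 332.9] [ 13.6 159.4] 11.77 z 0.0721 [531.1 325.6] [[507.0, 410.0], [540.0, 254.0], [553.0, 256.0], [520.0, 412.0]]
walls 663 [576.4 343. ] [ 13.1 160.9] 11.26 z 0.0723 [578.  334.1] [[554.0, 421.0], [586.0, 263.0], [599.0, 265.0], [567.0, 423.0]]
stand 6577 [553.3 338.6] [118.8 182. ] 11.51 z 0.0145 [555.4 322.5] [[477.0, 416.0], [513.0, 238.0], [630.0, 261.0], [593.0, 440.0]]
cradle 3457 [ 518.6 -349.7] [107.2 130.4] 11.19 z 0.0142 [ 520.  -342.4] [[453.0, -296.0], [479.0, -424.0], [584.0, -403.0], [558.0, -275.0]]
tube 2789 [553.7  28.4] [132.8  39.9] 78.63 z 0.0717 [553.4  26.6] [[521.0, -33.0], [560.0, -41.0], [586.0, 90.0], [547.0, 97.0]]
boxrim 3292 [560.9  34.5] [189.6 162.5] 79.48 z 0.0791 [557.9  35. ] [[464.0, -44.0], [623.0, -73.0], [658.0, 113.0], [498.0, 143.0]]
```

Request:
step_arm --series '[{"x": -0.5, "y": 0.2, "z": 0, "twist": -7, "jaw": 5.5}, {"x": -1, "y": 0.5, "z": 0, "twist": -14, "jaw": 5.5}, {"x": -2, "y": 0.9, "z": 0, "twist": -21, "jaw": 5.5}, {"x": -2.2, "y": 0.9, "z": 0, "twist": -28, "jaw": 5.5}, {"x": -2.2, "y": 0.9, "z": 0, "twist": -35, "jaw": 5.5}, {"x": -2.2, "y": 0.9, "z": 0, "twist": -42, "jaw": 5.5}, {"x": -2.2, "y": 0.9, "z": 0, "twist": -49, "jaw": 5.5}, {"x": -2.2, "y": 0.9, "z": 0, "twist": -56, "jaw": 5.5}, {"x": -2.2, "y": 0.9, "z": 0, "twist": -63, "jaw": 5.5}, {"x": -2.2, "y": 0.9, "z": 0, "twist": -70, "jaw": 5.5}]'

```text
clock: 5.97
eef_pos: [0.6604, 0.0173, 0.3486]
tool_rot: [-0.058, 0.704, 0.054, 0.705]
ft_force: [0.4, 0.6, 0.5]
grip_width: 0.0552
```

```bash
python3 -c "
from h import *
st()"
```

```text
{'clock': 5.97, 'joint_pos': [0.03, 0.61, 0.88, 1.83, -0.0, 1.44], 'eef_pos': [0.6604, 0.0173, 0.3486], 'ft_force': [0.36, 0.64, 0.54], 'ft_torque': [0.02, -0.03, 0.04], 'grip_width': 0.06} jawang 9.09 w 0.0552
```

Request:
step_arm --series '[{"x": 0, "y": 0, "z": 0, "twist": -7, "jaw": 5.5}, {"x": 0, "y": 0, "z": -1, "twist": -14, "jaw": 5.5}, {"x": 0, "y": 0, "z": -3, "twist": -19.7, "jaw": 5.5}, {"x": 0, "y": 0, "z": -4.5, "twist": -19.7, "jaw": 5.5}, {"x": 0, "y": 0, "z": -4.5, "twist": -19.7, "jaw": 5.5}, {"x": 0, "y": 0, "z": -4.5, "twist": -19.7, "jaw": 5.5}]'

```text
clock: 6.47
eef_pos: [0.6599, 0.0172, 0.3026]
tool_rot: [0.063, 0.704, -0.067, 0.704]
ft_force: [0.5, -0.2, 0.2]
grip_width: 0.055
```

```bash
python3 -c "
from h import *
shot('w8')
P=wpts('w8')
m=(P[...,2]>.27)&(P[...,2]<.285)&(abs(P[...,0]-.66)<.04)&(P[...,1]>0)&(P[...,1]<.2)
q=P[m];print(len(q),cv2.minAreaRect((q[:,:2]*1000).astype(np.float32)),np.median(q[:,2]))
shot('s8','side',(180,80,340,240),4)"
```

```text
{'clock': 6.47, 'joint_pos': [0.03, 0.59, 0.71, 1.7, -0.01, 1.78], 'eef_pos': [0.6599, 0.0172, 0.3026], 'ft_force': [0.48, -0.21, 0.19], 'ft_torque': [0.02, 0.04, 0.01], 'grip_width': 0.05} jawang -10.6 w 0.055
5117 ((667.9297485351562, 54.40277099609375), (112.92078399658203, 14.595783233642578), 79.67729949951172) 0.27620693212437664
{'clock': 6.52, 'joint_pos': [0.03, 0.59, 0.71, 1.7, -0.01, 1.78], 'eef_pos': [0.6604, 0.0172, 0.304], 'ft_force': [-0.35, -0.13, 0.35], 'ft_torque': [-0.05, -0.01, -0.04], 'grip_width': 0.05} jawang -10.6 w 0.055
```

View pics/w8.png

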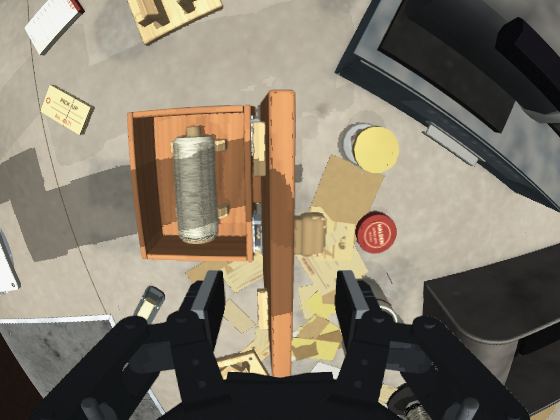

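View pics/s8.png

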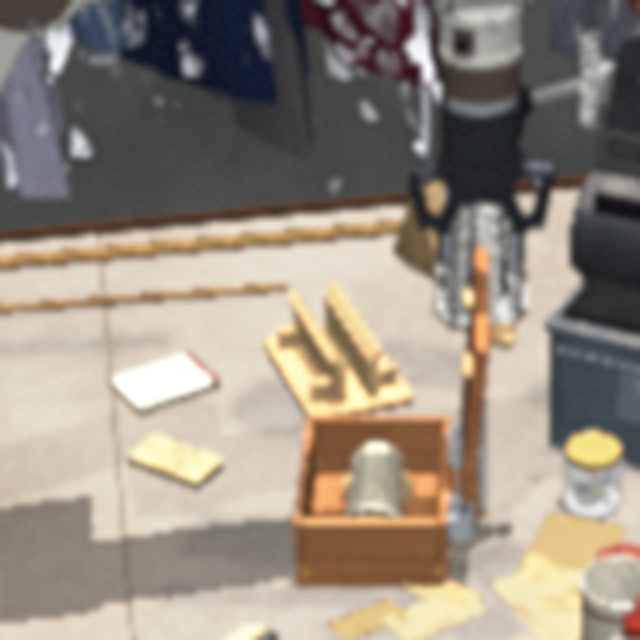

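Request:
step_arm --series '[{"x": 0, "y": 0, "z": -2, "twist": 0, "jaw": 5.5}, {"x": 0, "y": 0, "z": -4, "twist": 0, "jaw": 5.5}, {"x": 0, "y": 0, "z": -5.2, "twist": 0, "jaw": 5}, {"x": 0, "y": 0, "z": -5.2, "twist": 0, "jaw": 3.5}, {"x": 0, "y": 0, "z": -5.2, "twist": 0, "jaw": 2.4}, {"x": 0, "y": 0, "z": -5.2, "twist": 0, "jaw": 1.6}, {"x": 0, "y": 0, "z": -5.2, "twist": 0, "jaw": 0.8}, {"x": 0, "y": 0, "z": -5.2, "twist": 0, "jaw": 0.6}, {"x": 0, "y": 0, "z": -5.2, "twist": 0, "jaw": 0.6}]'

```text
clock: 7.32
eef_pos: [0.6603, 0.0175, 0.255]
tool_rot: [0.064, 0.703, -0.067, 0.705]
ft_force: [-3.9, 0.3, 5.6]
grip_width: 0.0133
```

```bash
python3 -c "
from h import *
shot('w9')"
```

```text
{'clock': 7.32, 'joint_pos': [0.03, 0.57, 0.57, 1.56, -0.0, 1.78], 'eef_pos': [0.6603, 0.0175, 0.255], 'ft_force': [-3.9, 0.27, 5.64], 'ft_torque': [0.2, 1.66, -0.09], 'grip_width': 0.01} jawang -10.59 w 0.0133
```

View pics/w9.png

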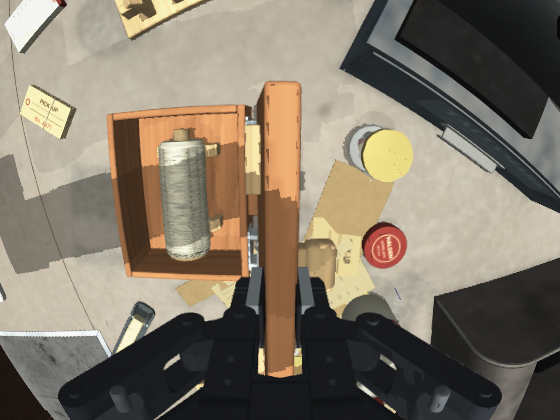

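Request:
step_arm --series '[{"x": -0.4, "y": 0.07, "z": 0, "twist": 0, "jaw": 0.6}, {"x": -0.8, "y": 0.15, "z": 0, "twist": 0, "jaw": 0.6}, {"x": -1.2, "y": 0.22, "z": 0.05, "twist": 0, "jaw": 0.6}, {"x": -1.5, "y": 0.28, "z": 0.05, "twist": 0, "jaw": 0.6}, {"x": -1.5, "y": 0.28, "z": 0.05, "twist": 0, "jaw": 0.6}, {"x": -1.5, "y": 0.28, "z": 0.05, "twist": 0, "jaw": 0.6}]'

```text
clock: 7.87
eef_pos: [0.6457, 0.0203, 0.2562]
tool_rot: [0.064, 0.702, -0.067, 0.706]
ft_force: [-0.4, -0.9, 1.0]
grip_width: 0.0131
```

```bash
cat >> h.py <<'E'
def face(n,ya=(.03,.09),a=(.983,-.184),o=(.6446,.0173)):
    P=wpts(n);a=np.array(a);f=(P[...,:2]-np.array(o))@a;y=(P[...,:2]-np.array(o))@np.array([-a[1],a[0]])
    for z0 in np.arange(.08,.34,.02):
        m=(P[...,2]>z0)&(P[...,2]<z0+.02)&(abs(f)<.045)&(y>ya[0])&(y<ya[1]);q=f[m]
        if len(q)>5: print(z0.round(2),len(q),np.percentile(q,[2,25,50,75,98]).round(4))
E
python3 -c "
from h import *
shot('w10');face('w10')
shot('s10','side',(180,80,340,240),4)"
```

```text
{'clock': 7.87, 'joint_pos': [0.03, 0.54, 0.51, 1.54, -0.0, 1.79], 'eef_pos': [0.6457, 0.0203, 0.2562], 'ft_force': [-0.44, -0.88, 1.01], 'ft_torque': [0.0, 0.01, -0.06], 'grip_width': 0.01} jawang -10.59 w 0.0131
0.08 30 [-0.0387 -0.0239 -0.0219 -0.0209 -0.019 ]
0.22 854 [-0.0147 -0.0132 -0.0115 -0.0099 -0.0084]
0.24 80 [-0.0142 -0.0128 -0.011  -0.0094 -0.0083]
0.26 5449 [-0.0061 -0.0029  0.0006  0.0039  0.0072]
{'clock': 7.92, 'joint_pos': [0.03, 0.54, 0.51, 1.54, -0.0, 1.79], 'eef_pos': [0.6457, 0.0203, 0.2562], 'ft_force': [-0.07, -0.24, 3.24], 'ft_torque': [0.02, 0.12, 0.02], 'grip_width': 0.01} jawang -10.59 w 0.0126
```

View pics/s10.png

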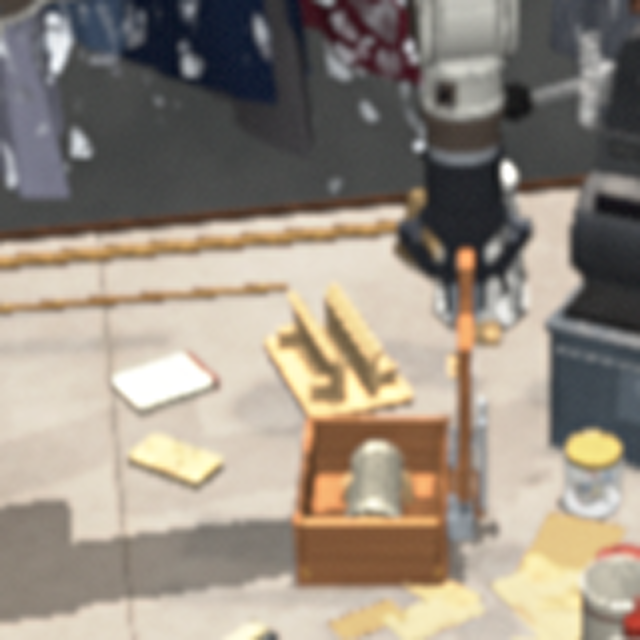

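View pics/w10.png

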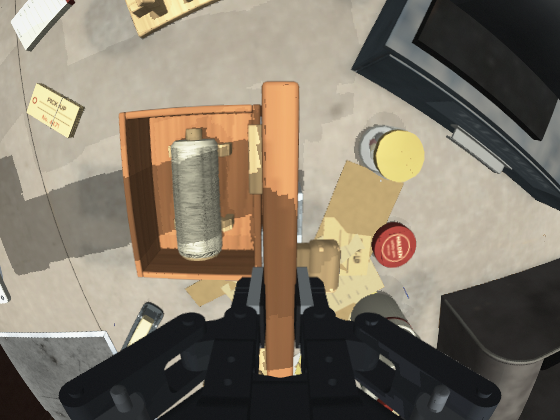

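Request:
step_arm --series '[{"x": 0, "y": 0, "z": 0.6, "twist": 0, "jaw": 0.6}, {"x": 0, "y": 0, "z": 1.4, "twist": 0, "jaw": 0.6}, {"x": 0, "y": 0, "z": 2.4, "twist": 0, "jaw": 0.6}, {"x": 0, "y": 0, "z": 3.6, "twist": 0, "jaw": 0.6}, {"x": 0, "y": 0, "z": 5, "twist": 0, "jaw": 0.6}, {"x": 0, "y": 0, "z": 5.5, "twist": 0, "jaw": 0.6}, {"x": 0, "y": 0, "z": 5.5, "twist": 0, "jaw": 0.6}]'

```text
clock: 8.55
eef_pos: [0.6464, 0.0203, 0.3128]
tool_rot: [0.064, 0.701, -0.067, 0.707]
ft_force: [-0.1, -0.5, -3.4]
grip_width: 0.0124
```

```bash
python3 -c "
from h import *
shot('w11');face('w11')
shot('s11','side',(180,80,340,240),4)"
```

```text
{'clock': 8.55, 'joint_pos': [0.03, 0.55, 0.67, 1.69, -0.0, 1.79], 'eef_pos': [0.6464, 0.0203, 0.3128], 'ft_force': [-0.09, -0.47, -3.37], 'ft_torque': [0.04, -0.0, -0.01], 'grip_width': 0.01} jawang -10.59 w 0.0124
0.08 25 [-0.0433 -0.0301 -0.0223 -0.0211 -0.0188]
0.28 931 [-0.014  -0.0124 -0.0108 -0.0091 -0.0076]
0.32 5427 [-0.0054 -0.0022  0.0013  0.0046  0.0078]
{'clock': 8.6, 'joint_pos': [0.03, 0.55, 0.67, 1.68, -0.0, 1.79], 'eef_pos': [0.6461, 0.0203, 0.3116], 'ft_force': [-0.08, 0.08, -3.89], 'ft_torque': [-0.02, -0.03, -0.03], 'grip_width': 0.01} jawang -10.59 w 0.0127
```

View pics/s11.png

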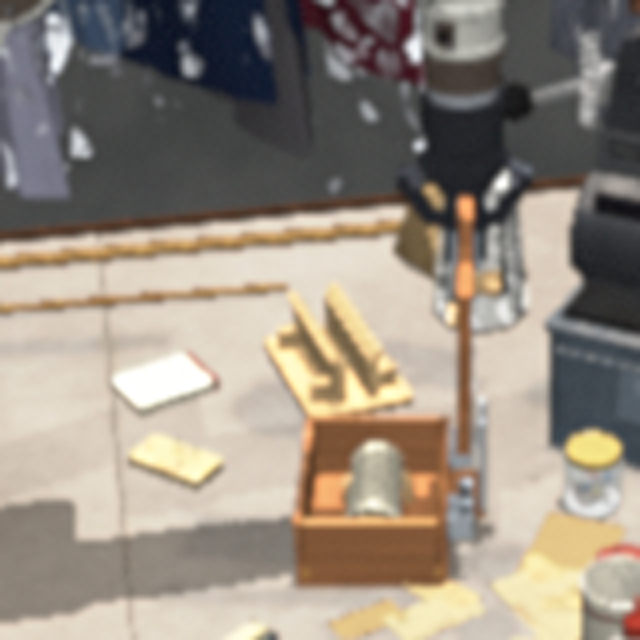

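Request:
step_arm --series '[{"x": -2, "y": 0.4, "z": 0, "twist": 0, "jaw": 0.6}, {"x": -5, "y": 0.9, "z": 0, "twist": 0, "jaw": 0.6}, {"x": -8.5, "y": 1.5, "z": 0, "twist": 0, "jaw": 0.6}, {"x": -11, "y": 3.5, "z": 0, "twist": 2, "jaw": 0.6}, {"x": -12, "y": 7, "z": 0, "twist": 5, "jaw": 0.6}, {"x": -12, "y": 10.5, "z": 0, "twist": 8, "jaw": 0.6}, {"x": -11.5, "y": 14, "z": 0, "twist": 12, "jaw": 0.6}, {"x": -11, "y": 17, "z": 0, "twist": 16, "jaw": 0.6}, {"x": -10.5, "y": 19, "z": 0, "twist": 20, "jaw": 0.6}, {"x": -10.5, "y": 20, "z": 0, "twist": 22, "jaw": 0.6}]'

```text
clock: 9.48
eef_pos: [0.5404, 0.2231, 0.3088]
tool_rot: [-0.073, 0.702, 0.071, 0.704]
ft_force: [-0.4, 0.0, -3.4]
grip_width: 0.0126
```

```bash
python3 -c "
from h import *
shot('w12')
P=wpts('w12')
def fit(roi,z0,z1,name,k=2,keep=1):
    x0,x1,y0,y1=roi
    m=((P[...,0]>x0)&(P[...,0]<x1)&(P[...,1]>y0)&(P[...,1]<y1)&(P[...,2]>z0)&(P[...,2]<z1)).astype(np.uint8)
    m=cv2.morphologyEx(m,cv2.MORPH_CLOSE,np.ones((3,3)));m=cv2.morphologyEx(m,cv2.MORPH_OPEN,np.ones((k,k)))
    n,l,s,c=cv2.connectedComponentsWithStats(m)
    for j in np.argsort(-s[1:,4])[:keep]+1:
        q=P[(l==j)&(P[...,2]>z0)&(P[...,2]<z1)]; r=cv2.minAreaRect((q[:,:2]*1000).astype(np.float32))
        print(name,len(q),np.round(r[0],1),np.round(r[1],1),round(r[2],2),'z',np.median(q[:,2]).round(4),(q[:,:2].mean(0)*1000).round(1),cv2.boxPoints(r).round(0).tolist())
fit((.45,.66,.22,.45),.066,.08,'walls',2,2)
fit((.45,.66,.22,.45),.008,.08,'stand')
fit((.45,.66,.1,.45),.32,.36,'edge')
"
```

```text
{'clock': 9.48, 'joint_pos': [0.39, 0.4, 0.43, 1.6, -0.0, 1.76], 'eef_pos': [0.5404, 0.2231, 0.3088], 'ft_force': [-0.38, 0.0, -3.43], 'ft_torque': [-0.01, 0.04, 0.02], 'grip_width': 0.01} jawang 11.74 w 0.0126
walls 1466 [576.3 342.4] [ 14.1 157.8] 11.26 z 0.0723 [576.1 342. ] [[554.0, 418.0], [585.0, 264.0], [599.0, 266.0], [568.0, 421.0]]
walls 581 [521.  377.4] [12.8 67.3] 11.72 z 0.0724 [520.9 376.3] [[508.0, 409.0], [522.0, 343.0], [534.0, 346.0], [520.0, 412.0]]
stand 8466 [553.4 338.2] [119.1 180.4] 11.71 z 0.0147 [559.3 350.2] [[477.0, 414.0], [513.0, 238.0], [630.0, 262.0], [593.0, 439.0]]
edge 14073 [540.2 246.6] [132.3  71.8] 79.65 z 0.3297 [535.1 250.7] [[493.0, 188.0], [564.0, 175.0], [587.0, 305.0], [517.0, 318.0]]
```

View pics/w12.png

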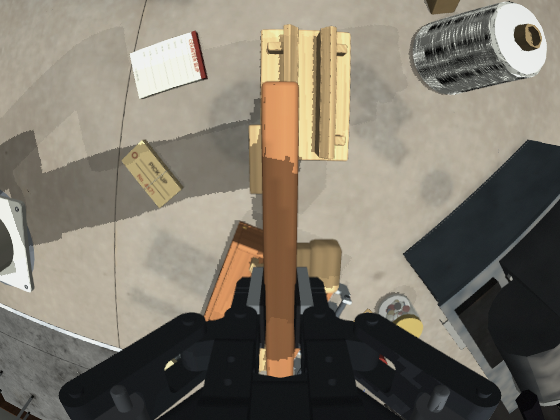

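Request:
step_arm --series '[{"x": 0.3, "y": 3, "z": 0, "twist": -0.2, "jaw": 0.6}, {"x": 0.7, "y": 6.5, "z": 0, "twist": -0.2, "jaw": 0.6}, {"x": 1.1, "y": 9.5, "z": -1, "twist": -0.2, "jaw": 0.6}, {"x": 1.3, "y": 11.5, "z": -2, "twist": -0.2, "jaw": 0.6}, {"x": 1.3, "y": 11.5, "z": -3.5, "twist": -0.2, "jaw": 0.6}, {"x": 1.3, "y": 11.5, "z": -4, "twist": -0.2, "jaw": 0.6}, {"x": 1.3, "y": 11.5, "z": -4, "twist": -0.2, "jaw": 0.6}, {"x": 1.3, "y": 11.5, "z": -4, "twist": -0.2, "jaw": 0.6}]'

```text
clock: 10.2
eef_pos: [0.5529, 0.3371, 0.2686]
tool_rot: [-0.072, 0.703, 0.069, 0.704]
ft_force: [1.1, -0.8, -3.5]
grip_width: 0.0129
```

```bash
python3 -c "
from h import *
shot('w13')
shot('s13','side',(180,60,340,220),4)
shot('t13','top',(80,140,240,290),4)
P=wpts('w13');z=P[...,2]
m=(abs(P[...,0]-.55)<.04)&(abs(P[...,1]-.37)<.08)&(z>.27)&(z<.295);m=cv2.morphologyEx(m.astype(np.uint8),cv2.MORPH_OPEN,np.ones((3,3)))>0
q=P[m];print(cv2.minAreaRect((q[:,:2]*1000).astype(np.float32)),np.median(q[:,2]))
"
```

```text
{'clock': 10.2, 'joint_pos': [0.55, 0.55, 0.56, 1.58, -0.0, 1.92], 'eef_pos': [0.5529, 0.3371, 0.2686], 'ft_force': [1.13, -0.75, -3.45], 'ft_torque': [0.04, -0.0, 0.04], 'grip_width': 0.01} jawang 11.47 w 0.0129
{'clock': 10.25, 'joint_pos': [0.55, 0.55, 0.56, 1.58, -0.0, 1.92], 'eef_pos': [0.5533, 0.3373, 0.2696], 'ft_force': [-0.16, -0.71, -1.95], 'ft_torque': [-0.02, -0.04, -0.02], 'grip_width': 0.01} jawang 11.47 w 0.0123
{'clock': 10.3, 'joint_pos': [0.55, 0.55, 0.56, 1.58, -0.0, 1.92], 'eef_pos': [0.5535, 0.3376, 0.2701], 'ft_force': [0.1, 0.54, -2.56], 'ft_torque': [0.0, -0.05, 0.0], 'grip_width': 0.01} jawang 11.47 w 0.0123
((545.812255859375, 360.27276611328125), (39.753883361816406, 139.2666015625), 20.41259002685547) 0.28895347275833705
```

View pics/w13.png

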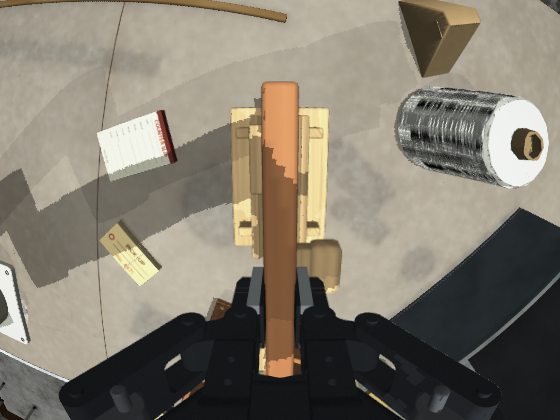

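View pics/s13.png

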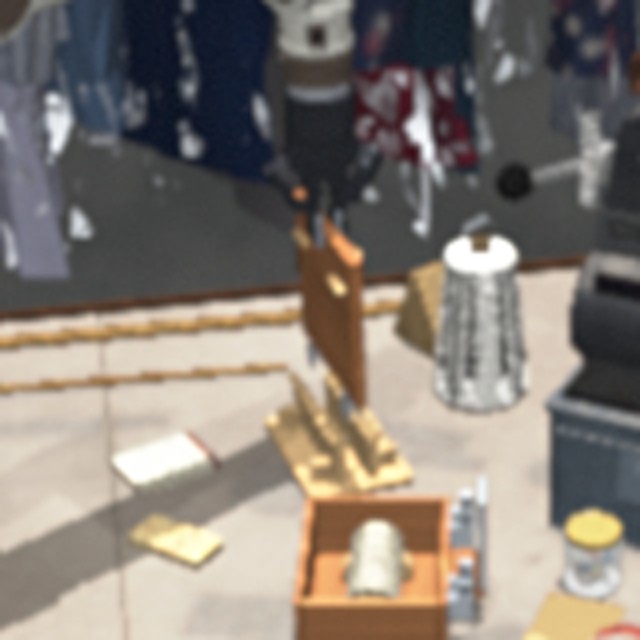

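View pics/t13.png

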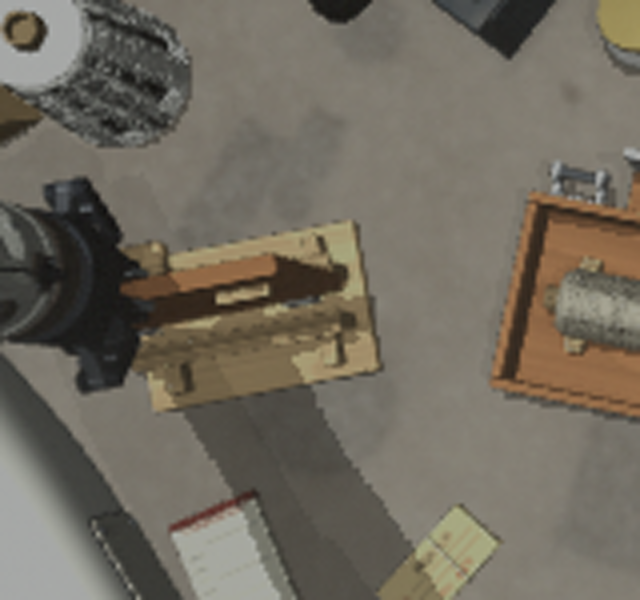

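```bash
python3 -c "
from h import *
a=np.array([.98,.199]);c=np.array([.5533,.3379])
for n in ['s13','t13']:
    d=np.load('pics/'+n+'.npz')['d'];P=pts('side' if n[0]=='s' else 'top',d)
    f=(P[...,:2]-c)@a;y=(P[...,:2]-c)@np.array([-a[1],a[0]])
    for z0 in np.arange(.08,.3,.02):
        m=(P[...,2]>z0)&(P[...,2]<z0+.02)&(abs(f)<.03)&(abs(y)<.09);q=f[m]
        if len(q)>5: print(n,z0.round(2),len(q),np.percentile(q,[5,25,50,75,95]).round(4),np.percentile(y[m],[5,95]).round(3))
"
```

```text
s13 0.08 15 [-0.0131 -0.0107 -0.0081  0.0043  0.0098] [-0.077  0.055]
s13 0.1 30 [-0.015  -0.0121 -0.0107 -0.0092 -0.0023] [-0.082  0.064]
s13 0.12 51 [-0.0128 -0.0118 -0.0105 -0.009  -0.0075] [-0.085  0.078]
s13 0.14 53 [-0.0144 -0.011  -0.0102 -0.0093 -0.0071] [-0.082  0.084]
s13 0.16 46 [-0.0126 -0.0111 -0.0104 -0.0095 -0.0076] [-0.085  0.077]
s13 0.18 53 [-0.0129 -0.0111 -0.0104 -0.009  -0.0069] [-0.087  0.074]
s13 0.2 53 [-0.0125 -0.0116 -0.0098 -0.0092 -0.0071] [-0.082  0.081]
s13 0.22 44 [-0.0131 -0.011  -0.0103 -0.0092 -0.0045] [-0.086  0.073]
s13 0.24 61 [-0.0179 -0.014  -0.0105 -0.0093  0.0006] [-0.078  0.07 ]
s13 0.26 45 [-0.018  -0.0122 -0.0106 -0.0088 -0.006 ] [-0.088  0.071]
s13 0.28 77 [-0.0201 -0.0104 -0.0053  0.0029  0.0115] [-0.08   0.012]
t13 0.08 14 [-0.0255 -0.0088 -0.0085 -0.0083 -0.0063] [-0.074  0.051]
t13 0.1 17 [-0.0089 -0.0087 -0.0077 -0.0072 -0.0069] [-0.07   0.053]
t13 0.12 42 [-0.0076 -0.0073 -0.0071 -0.007  -0.0067] [-0.085  0.044]
t13 0.14 38 [-0.0076 -0.0073 -0.0072 -0.007  -0.0066] [-0.077  0.04 ]
t13 0.16 35 [-0.0075 -0.0072 -0.0071 -0.0069 -0.0067] [-0.086  0.017]
t13 0.18 21 [-0.0075 -0.0073 -0.0071 -0.0069 -0.0066] [-0.081  0.018]
t13 0.2 23 [-0.0075 -0.0072 -0.0069 -0.0068 -0.0064] [-0.087  0.012]
t13 0.22 19 [-0.0073 -0.0072 -0.0071 -0.0067 -0.0065] [-0.084 -0.007]
t13 0.24 116 [-0.0138 -0.0093 -0.0067  0.0213  0.0282] [-0.078 -0.002]
t13 0.26 37 [-0.015  -0.0073 -0.0069 -0.0067  0.0134] [-0.08  -0.007]
t13 0.28 233 [-0.009  -0.0047 -0.0005  0.0035  0.0067] [-0.086 -0.004]
```

Request:
step_arm --series '[{"x": 0, "y": 0.05, "z": -1, "twist": 0, "jaw": 0.6}, {"x": 0, "y": 0.05, "z": -2, "twist": 0, "jaw": 0.6}, {"x": 0, "y": 0.05, "z": -3, "twist": 0, "jaw": 0.6}, {"x": 0, "y": 0.05, "z": -4, "twist": 0, "jaw": 0.6}, {"x": 0, "y": 0.05, "z": -5, "twist": 0, "jaw": 0.6}, {"x": 0, "y": 0.05, "z": -5.8, "twist": 0, "jaw": 0.6}, {"x": 0, "y": 0.05, "z": -6.4, "twist": 0, "jaw": 0.6}, {"x": 0, "y": 0.05, "z": -6.8, "twist": 0, "jaw": 0.6}, {"x": 0, "y": 0.05, "z": -6.8, "twist": 0, "jaw": 0.6}]'

```text
clock: 11.1
eef_pos: [0.5532, 0.338, 0.2011]
tool_rot: [-0.072, 0.703, 0.07, 0.705]
ft_force: [0.3, 0.2, -3.2]
grip_width: 0.0128
```

```bash
python3 -c "
from h import *
shot('s14','side',(180,60,340,220),4)
st()"
```

```text
{'clock': 11.1, 'joint_pos': [0.55, 0.55, 0.4, 1.41, -0.0, 1.92], 'eef_pos': [0.5532, 0.338, 0.2011], 'ft_force': [0.34, 0.21, -3.22], 'ft_torque': [0.03, 0.02, 0.0], 'grip_width': 0.01} jawang 11.49 w 0.0128
{'clock': 11.15, 'joint_pos': [0.55, 0.55, 0.4, 1.41, -0.0, 1.92], 'eef_pos': [0.5535, 0.3382, 0.2019], 'ft_force': [-0.47, -0.09, -3.09], 'ft_torque': [0.02, -0.01, 0.01], 'grip_width': 0.01} jawang 11.49 w 0.0125
```

View pics/s14.png

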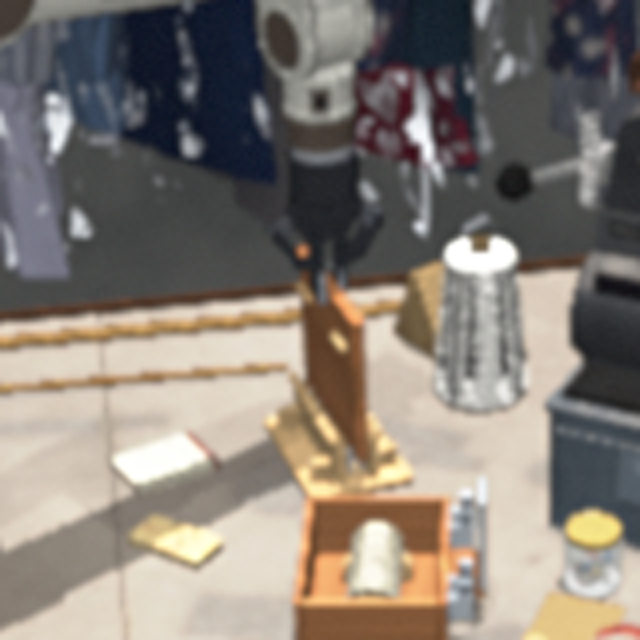

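In the slot without contact, and about 6 mm are left to go. I'll lower until the force changes.

Request:
step_arm --series '[{"x": 0, "y": 0, "z": -0.3, "twist": 0, "jaw": 0.6}, {"x": 0, "y": 0, "z": -0.6, "twist": 0, "jaw": 0.6}, {"x": 0, "y": 0, "z": -0.7, "twist": 0, "jaw": 0.6}, {"x": 0, "y": 0, "z": -0.7, "twist": 0, "jaw": 0.6}]'

```text
clock: 11.48
eef_pos: [0.5533, 0.3382, 0.1946]
tool_rot: [-0.071, 0.702, 0.07, 0.705]
ft_force: [0.1, 0.3, -3.3]
grip_width: 0.0129
```

Request:
step_arm --series '[{"x": 0, "y": 0, "z": -0.15, "twist": 0, "jaw": 0.6}, {"x": 0, "y": 0, "z": -0.3, "twist": 0, "jaw": 0.6}, {"x": 0, "y": 0, "z": -0.3, "twist": 0, "jaw": 0.6}]'

```text
clock: 11.73
eef_pos: [0.5539, 0.3384, 0.1941]
tool_rot: [-0.071, 0.701, 0.071, 0.706]
ft_force: [-1.6, -0.5, 4.7]
grip_width: 0.0127
```

```bash
python3 -c "
from h import *
st();shot('w15')
P=wpts('w15');z=P[...,2]
a=np.array([.98,.199]);c=np.array([.5533,.3379]);f=(P[...,:2]-c)@a;y=(P[...,:2]-c)@np.array([-a[1],a[0]])
m=(abs(f)<.012)&(y>.03)&(y<.09)&(z>.18)&(z<.25);print(np.percentile(z[m],[5,50,95]),np.median(f[m]))
"
```

```text
{'clock': 11.73, 'joint_pos': [0.55, 0.56, 0.38, 1.39, -0.0, 1.92], 'eef_pos': [0.5539, 0.3384, 0.1941], 'ft_force': [-1.59, -0.48, 4.74], 'ft_torque': [-0.25, 0.47, 0.03], 'grip_width': 0.01} jawang 11.48 w 0.0127
{'clock': 11.73, 'joint_pos': [0.55, 0.56, 0.38, 1.39, -0.0, 1.92], 'eef_pos': [0.5539, 0.3384, 0.1941], 'ft_force': [-1.59, -0.48, 4.74], 'ft_torque': [-0.25, 0.47, 0.03], 'grip_width': 0.01} jawang 11.48 w 0.0127
[0.21319304 0.21451302 0.21556578] 0.0010538278385789257
```

View pics/w15.png

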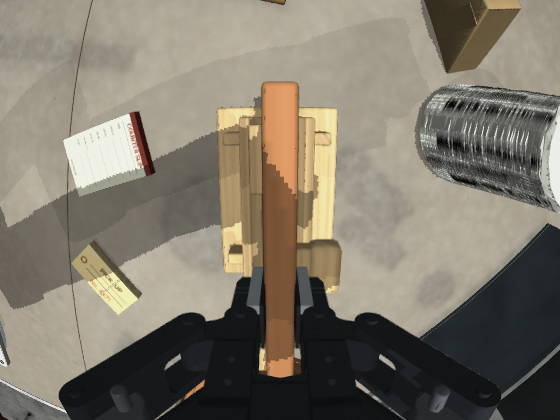

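Request:
step_arm --series '[{"x": 0, "y": 0, "z": 0.1, "twist": 0, "jaw": 1.4}, {"x": 0, "y": 0, "z": 0.1, "twist": 0, "jaw": 2}, {"x": 0, "y": 0, "z": 0.1, "twist": 0, "jaw": 3.5}, {"x": 0, "y": 0, "z": 0.1, "twist": 0, "jaw": 5}, {"x": 0, "y": 0, "z": 0.1, "twist": 0, "jaw": 5.5}, {"x": 0, "y": 0, "z": 1, "twist": 0, "jaw": 5.5}, {"x": 0, "y": 0, "z": 4, "twist": 0, "jaw": 5.5}, {"x": 0, "y": 0, "z": 8, "twist": 0, "jaw": 6}, {"x": 0, "y": 0, "z": 10, "twist": 0, "jaw": 7}, {"x": 0, "y": 0, "z": 10, "twist": 0, "jaw": 8.5}]'

```text
clock: 12.62
eef_pos: [0.5558, 0.3396, 0.3016]
tool_rot: [-0.069, 0.697, 0.072, 0.71]
ft_force: [0.1, -0.4, 0.5]
grip_width: 0.0796
```

```bash
python3 -c "
from h import *
shot('w16')
shot('t16','top',(80,140,280,290),4)
a=np.array([.98,.199]);c=np.array([.5533,.3379])
for n in ['w16','t16']:
    P=wpts(n) if n[0]=='w' else pts('top',np.load('pics/'+n+'.npz')['d'])
    f=(P[...,:2]-c)@a;y=(P[...,:2]-c)@np.array([-a[1],a[0]])
    for z0 in np.arange(.08,.24,.02):
        m=(P[...,2]>z0)&(P[...,2]<z0+.02)&(abs(f)<.03)&(abs(y)<.11);q=f[m]
        if len(q)>5: print(n,z0.round(2),len(q),np.percentile(q,[5,25,50,75,95]).round(4),np.percentile(y[m],[1,99]).round(3))
"
```

```text
{'clock': 12.62, 'joint_pos': [0.55, 0.54, 0.63, 1.64, -0.0, 1.92], 'eef_pos': [0.5558, 0.3396, 0.3016], 'ft_force': [0.08, -0.38, 0.53], 'ft_torque': [0.01, 0.07, -0.03], 'grip_width': 0.08} jawang 11.48 w 0.0796
{'clock': 12.67, 'joint_pos': [0.55, 0.55, 0.63, 1.64, -0.0, 1.92], 'eef_pos': [0.5553, 0.3393, 0.2986], 'ft_force': [0.44, -0.04, -0.32], 'ft_torque': [-0.0, 0.03, -0.01], 'grip_width': 0.08} jawang 11.48 w 0.0847
w16 0.16 1120 [-0.0109 -0.0084 -0.0053  0.0169  0.0264] [-0.075  0.077]
w16 0.18 236 [0.0209 0.0233 0.0253 0.0278 0.0296] [-0.012  0.013]
w16 0.2 4255 [-0.0028  0.      0.0036  0.0068  0.0096] [-0.091  0.094]
t16 0.08 53 [-0.0054 -0.0051 -0.0049 -0.0046  0.0053] [-0.096  0.083]
t16 0.1 35 [-0.0054 -0.0051 -0.0048 -0.0046  0.0013] [-0.097  0.057]
t16 0.12 37 [-0.0054 -0.0052 -0.0048 -0.0045  0.0033] [-0.097  0.055]
t16 0.14 37 [-0.0056 -0.0052 -0.0049 -0.0046  0.0045] [-0.096  0.049]
t16 0.16 126 [-0.0125 -0.0074 -0.005   0.0155  0.027 ] [-0.096  0.05 ]
t16 0.18 88 [-0.0092 -0.0052 -0.0049  0.0186  0.0266] [-0.096  0.05 ]
t16 0.2 295 [-0.0052 -0.0028  0.001   0.0048  0.0079] [-0.096  0.041]
```

View pics/w16.png

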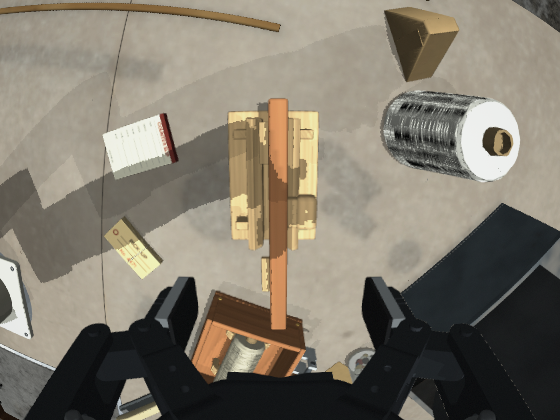

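View pics/t16.png

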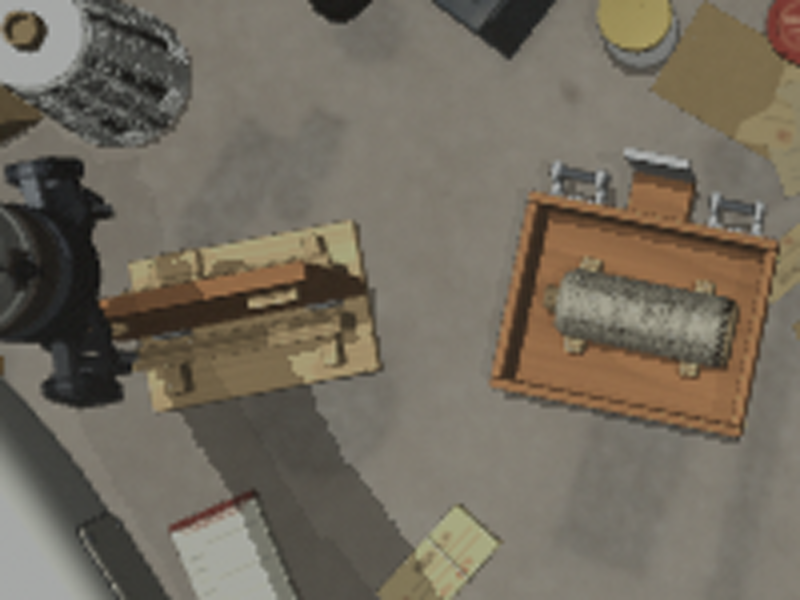

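```bash
python3 -c "
from h import *
d=np.load('pics/t16.npz')['d'];P=pts('top',d);z=P[...,2]
b=np.array([.5,.0]);
for z0 in (.055,.064):
  m=((abs(P[...,0]-.55)<.05)&(abs(P[...,1]-.03)<.085)&(z>z0)&(z<.079))
  m=cv2.morphologyEx(m.astype(np.uint8),cv2.MORPH_OPEN,np.ones((4,4)))>0
  q=P[m];print(len(q),cv2.minAreaRect((q[:,:2]*1000).astype(np.float32)),np.percentile(q[:,2],98),q.mean(0))
fb=np.array([.983,-.184]);
"
```

```text
688 ((541.150390625, -4.761756896972656), (193.3792266845703, 61.278106689453125), 73.0921630859375) 0.07900390018141404 [0.54854512 0.0220402  0.07932016]
473 ((539.7438354492188, -4.7565155029296875), (194.55992126464844, 51.595787048339844), 71.02396392822266) 0.07951309354822891 [0.54872258 0.02249278 0.08807509]
```

Request:
step_arm --series '[{"x": 0, "y": -3, "z": 0, "twist": -2, "jaw": 8.5}, {"x": 0, "y": -7, "z": 0, "twist": -5, "jaw": 8.5}, {"x": 0, "y": -11, "z": 0, "twist": -9, "jaw": 8.5}, {"x": 0, "y": -15, "z": 0, "twist": -13, "jaw": 8.5}, {"x": 0, "y": -19, "z": 0, "twist": -17, "jaw": 8.5}, {"x": 0, "y": -23, "z": -2, "twist": -20, "jaw": 8.5}, {"x": 0, "y": -27, "z": -5, "twist": -22, "jaw": 8.5}, {"x": -0.1, "y": -30, "z": -8, "twist": -22, "jaw": 8.5}, {"x": -0.1, "y": -31.1, "z": -11, "twist": -22, "jaw": 8.5}, {"x": -0.1, "y": -31.1, "z": -12, "twist": -22, "jaw": 8.5}]'

```text
clock: 13.55
eef_pos: [0.5486, 0.0236, 0.1692]
tool_rot: [0.065, 0.705, -0.068, 0.703]
ft_force: [-2.3, 0.5, -0.9]
grip_width: 0.0847
```

```bash
python3 -c "
from h import *
shot('w17')
P=wpts('w17');z=P[...,2];c=np.array([.5537,.0284]);a=np.array([.983,-.184])
f=(P[...,:2]-c)@a;y=(P[...,:2]-c)@np.array([.184,.983])
m=(abs(f)<.05)&(abs(y)<.085)&(z>.062)&(z<.0765);m=cv2.morphologyEx(m.astype(np.uint8),cv2.MORPH_OPEN,np.ones((5,5)))>0
q=P[m];print(len(q),cv2.minAreaRect((q[:,:2]*1000).astype(np.float32)),np.percentile(q[:,2],[50,95]))
for lo in np.arange(-.06,.08,.02):
  mm=m&(y>lo)&(y<lo+.02)
  if mm.sum()>20:print(lo.round(2),mm.sum(),np.percentile(f[mm],[2,50,98]).round(4),z[mm].max())
print('y ext',np.percentile(y[m],[.5,99.5]))
"
```

```text
{'clock': 13.55, 'joint_pos': [0.04, 0.37, 0.02, 1.22, -0.0, 1.8], 'eef_pos': [0.5486, 0.0236, 0.1692], 'ft_force': [-2.28, 0.5, -0.93], 'ft_torque': [0.03, 0.1, -0.02], 'grip_width': 0.08} jawang -10.82 w 0.0847
9059 ((552.5224609375, 20.743549346923828), (147.58253479003906, 99.54557800292969), 79.36371612548828) [0.07126853 0.07453603]
-0.06 1048 [-0.0223 -0.0021  0.0186] 0.07634526590131252
-0.04 1166 [-0.022  -0.0021  0.0187] 0.0759244804645704
-0.02 1234 [-0.0213 -0.0014  0.0189] 0.0755784756412695
0.0 1296 [-0.0209 -0.0014  0.0182] 0.07529691630323822
0.02 1344 [-0.0206 -0.0014  0.018 ] 0.07499709925542798
0.04 1379 [-0.0198 -0.0013  0.0179] 0.07468534186069302
0.06 428 [-0.0185 -0.0006  0.0169] 0.07391614874301548
y ext [-0.08091496  0.06529951]
```

View pics/w17.png

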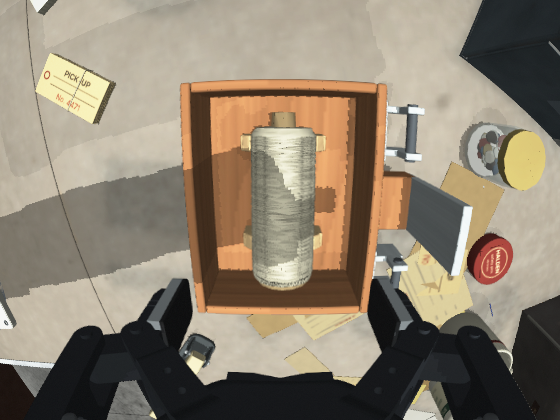

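Request:
step_arm --series '[{"x": 0.4, "y": 0.45, "z": 0, "twist": 0.3, "jaw": 8.5}, {"x": 0.4, "y": 0.45, "z": -2, "twist": 0.3, "jaw": 8.5}, {"x": 0.4, "y": 0.45, "z": -5, "twist": 0.3, "jaw": 8.5}, {"x": 0.4, "y": 0.45, "z": -7, "twist": 0.3, "jaw": 8.5}, {"x": 0.4, "y": 0.45, "z": -7, "twist": 0.3, "jaw": 8.5}, {"x": 0.4, "y": 0.45, "z": -7, "twist": 0.3, "jaw": 8.5}]'

```text
clock: 14.1
eef_pos: [0.552, 0.0306, 0.0983]
tool_rot: [0.063, 0.706, -0.065, 0.702]
ft_force: [0.1, 0.4, 0.9]
grip_width: 0.0851
```

```bash
python3 -c "
from h import *
shot('w18')
P=wpts('w18');z=P[...,2];c=np.array([.5537,.0284]);a=np.array([.983,-.184])
f=(P[...,:2]-c)@a;y=(P[...,:2]-c)@np.array([.184,.983])
m=(abs(f)<.03)&(abs(y)<.085)&(z>.062)&(z<.0775)
for lo in np.arange(-.06,.08,.02):
  mm=m&(y>lo)&(y<lo+.02)
  if mm.sum()>20:print(lo.round(2),mm.sum(),np.percentile(f[mm],[2,50,98]).round(4),z[mm].max())
print('y ext',np.percentile(y[m],[.5,99.5]))
"
```

```text
{'clock': 14.1, 'joint_pos': [0.06, 0.44, -0.07, 1.07, -0.0, 1.81], 'eef_pos': [0.552, 0.0306, 0.0983], 'ft_force': [0.13, 0.36, 0.92], 'ft_torque': [-0.03, -0.01, -0.02], 'grip_width': 0.09} jawang -10.36 w 0.0851
-0.06 1527 [-0.0232 -0.0015  0.0196] 0.07625750608969611
-0.04 1844 [-0.0231 -0.0022  0.0197] 0.07589918684768396
-0.02 2054 [-0.0224 -0.0017  0.019 ] 0.07612553771759038
0.0 2317 [-0.0215 -0.0013  0.0191] 0.07552557715346314
0.02 2518 [-0.0208 -0.0009  0.0189] 0.0752492284636773
0.04 2656 [-0.0203 -0.001   0.0184] 0.07456743988436382
0.06 913 [-0.0191 -0.0011  0.0172] 0.07429239178637878
y ext [-0.08084666  0.06607824]
```

View pics/w18.png

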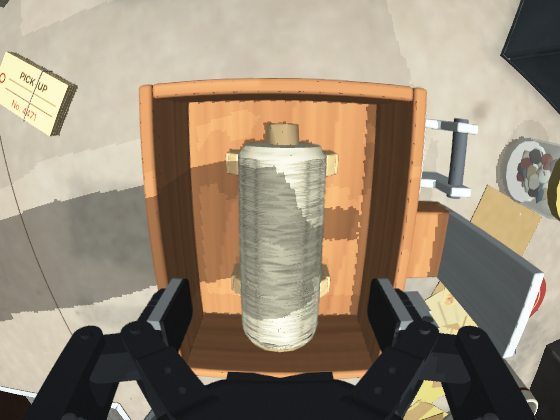

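Request:
step_arm --series '[{"x": 0, "y": -0.28, "z": -2, "twist": 0, "jaw": 8.5}, {"x": 0, "y": -0.28, "z": -4, "twist": 0, "jaw": 8.5}, {"x": 0, "y": -0.28, "z": -6, "twist": 0, "jaw": 8.5}, {"x": 0, "y": -0.28, "z": -6.8, "twist": 0, "jaw": 8.5}, {"x": 0, "y": -0.28, "z": -6.8, "twist": 0, "jaw": 7}, {"x": 0, "y": -0.28, "z": -6.8, "twist": 0, "jaw": 6}, {"x": 0, "y": -0.28, "z": -6.8, "twist": 0, "jaw": 5.2}, {"x": 0, "y": -0.28, "z": -6.8, "twist": 0, "jaw": 4.8}, {"x": 0, "y": -0.28, "z": -6.8, "twist": 0, "jaw": 4.8}]'

```text
clock: 14.9
eef_pos: [0.5521, 0.0283, 0.0336]
tool_rot: [0.063, 0.706, -0.064, 0.703]
ft_force: [-6.2, 1.7, 4.3]
grip_width: 0.0513
```

```bash
python3 -c "
from h import *
shot('w19')
"
```

```text
{'clock': 14.9, 'joint_pos': [0.05, 0.51, -0.15, 0.92, -0.0, 1.8], 'eef_pos': [0.5521, 0.0283, 0.0336], 'ft_force': [-6.21, 1.73, 4.34], 'ft_torque': [0.25, 1.26, -0.17], 'grip_width': 0.05} jawang -10.37 w 0.0513
```

View pics/w19.png

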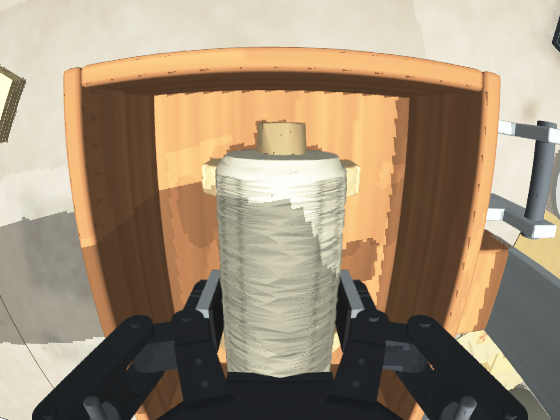

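Request:
step_arm --series '[{"x": 0, "y": 0, "z": 1, "twist": 0, "jaw": 4.6}, {"x": 0, "y": 0, "z": 3, "twist": 0, "jaw": 4.6}, {"x": 0, "y": 0, "z": 6, "twist": 0, "jaw": 4.6}, {"x": 0, "y": 0, "z": 9, "twist": 0, "jaw": 4.6}, {"x": 0, "y": 0, "z": 12, "twist": 0, "jaw": 4.6}, {"x": 0, "y": 0, "z": 13, "twist": 0, "jaw": 4.6}, {"x": 0, "y": 0, "z": 13, "twist": 0, "jaw": 4.6}]'

```text
clock: 15.53
eef_pos: [0.5552, 0.0285, 0.1688]
tool_rot: [0.064, 0.702, -0.064, 0.706]
ft_force: [0.9, 0.6, -1.0]
grip_width: 0.0513
```

```bash
python3 -c "
from h import *
shot('w20')
shot('s20','side',(180,60,340,220),4)
"
```

```text
{'clock': 15.53, 'joint_pos': [0.05, 0.38, 0.03, 1.22, -0.0, 1.8], 'eef_pos': [0.5552, 0.0285, 0.1688], 'ft_force': [0.94, 0.64, -1.03], 'ft_torque': [0.03, 0.02, -0.03], 'grip_width': 0.05} jawang -10.37 w 0.0513
{'clock': 15.58, 'joint_pos': [0.05, 0.38, 0.03, 1.22, -0.0, 1.8], 'eef_pos': [0.5537, 0.0284, 0.166], 'ft_force': [0.15, 0.59, -0.49], 'ft_torque': [-0.03, 0.0, -0.01], 'grip_width': 0.05} jawang -10.37 w 0.0513
```

View pics/w20.png

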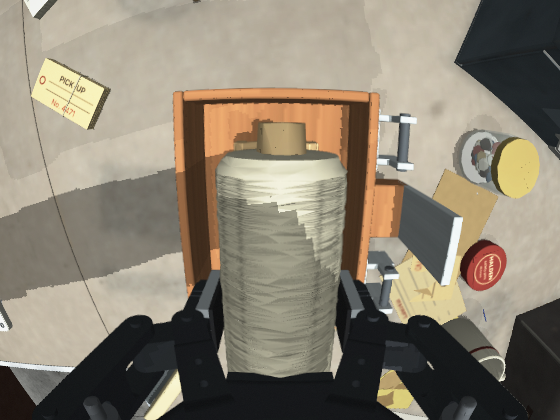

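View pics/s20.png

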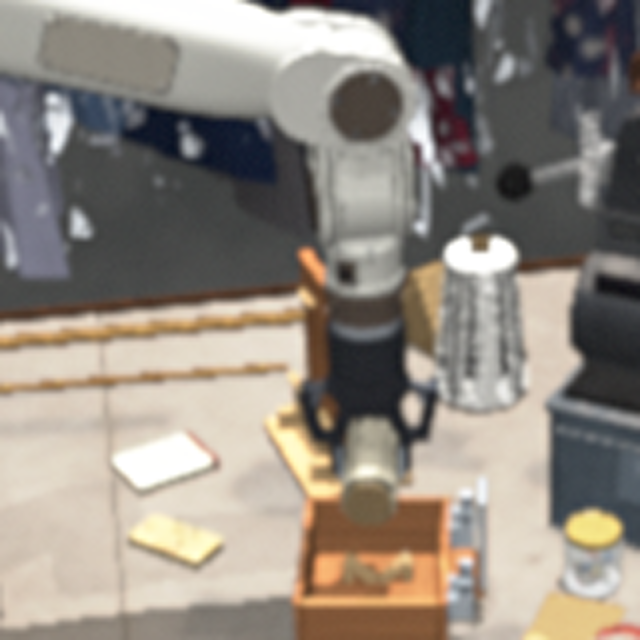

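Request:
step_arm --series '[{"x": 0, "y": -3, "z": 0.5, "twist": 2, "jaw": 4.6}, {"x": -0.5, "y": -7, "z": 1, "twist": 5, "jaw": 4.6}, {"x": -1, "y": -11, "z": 1, "twist": 9, "jaw": 4.6}, {"x": -1.5, "y": -15, "z": 1, "twist": 13, "jaw": 4.6}, {"x": -2, "y": -19, "z": 1, "twist": 17, "jaw": 4.6}, {"x": -2.5, "y": -23, "z": 1, "twist": 20, "jaw": 4.6}, {"x": -3, "y": -27, "z": 1, "twist": 21.5, "jaw": 4.6}, {"x": -3.5, "y": -31, "z": 1, "twist": 21.5, "jaw": 4.6}, {"x": -4, "y": -35, "z": 1, "twist": 21.5, "jaw": 4.6}, {"x": -4, "y": -38, "z": 1, "twist": 21.5, "jaw": 4.6}]'

```text
clock: 16.47
eef_pos: [0.5096, -0.3542, 0.1711]
tool_rot: [-0.068, 0.706, 0.068, 0.701]
ft_force: [0.8, -0.5, -1.2]
grip_width: 0.0513
```

Request:
step_arm --series '[{"x": 0.2, "y": -4, "z": 0, "twist": 0, "jaw": 4.6}, {"x": 0.4, "y": -7, "z": 0, "twist": 0, "jaw": 4.6}, {"x": 0.6, "y": -9, "z": 0, "twist": 0, "jaw": 4.6}, {"x": 0.6, "y": -9, "z": 0, "twist": 0, "jaw": 4.6}, {"x": 0.6, "y": -9, "z": 0, "twist": 0, "jaw": 4.6}]'

```text
clock: 16.88
eef_pos: [0.5141, -0.4445, 0.1674]
tool_rot: [-0.065, 0.708, 0.069, 0.7]
ft_force: [-0.3, 0.2, -0.7]
grip_width: 0.0513
```

```bash
python3 -c "
from h import *
shot('w21')
P=wpts('w21')
def fit(roi,z0,z1,name,k=2,keep=1):
    x0,x1,y0,y1=roi
    m=((P[...,0]>x0)&(P[...,0]<x1)&(P[...,1]>y0)&(P[...,1]<y1)&(P[...,2]>z0)&(P[...,2]<z1)).astype(np.uint8)
    m=cv2.morphologyEx(m,cv2.MORPH_CLOSE,np.ones((3,3)));m=cv2.morphologyEx(m,cv2.MORPH_OPEN,np.ones((k,k)))
    n,l,s,c=cv2.connectedComponentsWithStats(m)
    for j in np.argsort(-s[1:,4])[:keep]+1:
        q=P[(l==j)&(P[...,2]>z0)&(P[...,2]<z1)]; r=cv2.minAreaRect((q[:,:2]*1000).astype(np.float32))
        print(name,len(q),np.round(r[0],1),np.round(r[1],1),round(r[2],2),'z',np.median(q[:,2]).round(4),(q[:,:2].mean(0)*1000).round(1),cv2.boxPoints(r).round(0).tolist())
fit((.42,.62,-.45,-.26),.006,.06,'cradle')
fit((.42,.62,-.45,-.26),.025,.06,'cheeks',2,4)
"
```

```text
{'clock': 16.88, 'joint_pos': [-0.71, 0.65, 0.47, 1.4, -0.0, 0.67], 'eef_pos': [0.5141, -0.4445, 0.1674], 'ft_force': [-0.29, 0.16, -0.74], 'ft_torque': [0.05, 0.04, -0.04], 'grip_width': 0.05} jawang 10.86 w 0.0513
cradle 12261 [ 517.1 -350.8] [109.4 127.3] 11.17 z 0.0137 [ 517.5 -337.6] [[451.0, -299.0], [476.0, -424.0], [583.0, -403.0], [558.0, -278.0]]
cheeks 483 [ 484.7 -312.1] [25.3 13.8] 12.62 z 0.0348 [ 484.5 -312.9] [[471.0, -308.0], [474.0, -322.0], [499.0, -316.0], [496.0, -303.0]]
cheeks 470 [ 532.1 -303. ] [24.8 13.4] 12.35 z 0.0349 [ 531.8 -303.6] [[519.0, -299.0], [521.0, -312.0], [546.0, -307.0], [543.0, -294.0]]
cheeks 129 [ 552.2 -385.5] [11.1 24.8] 69.72 z 0.0372 [ 554.6 -386.8] [[539.0, -386.0], [562.0, -395.0], [566.0, -385.0], [543.0, -376.0]]
```

View pics/w21.png

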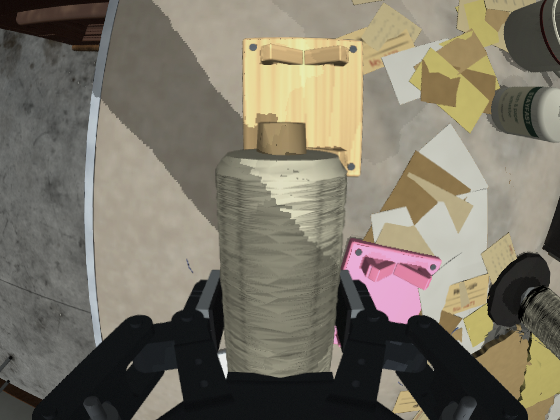

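```bash
python3 -c "
from h import *
P=wpts('w21');z=P[...,2];o=np.load('pics/w21.npz');c=o['pos'][:2];t=np.radians(10.86);a=np.array([np.cos(t),np.sin(t)])
f=(P[...,:2]-c)@a;y=(P[...,:2]-c)@np.array([-a[1],a[0]])
m=(abs(f)<.035)&(y>.0)&(y<.1)&(z>.15)&(z<.25)
for lo in np.arange(.03,.09,.005):
  mm=m&(y>lo)&(y<lo+.005)
  if mm.sum()>20:print(lo.round(3),mm.sum(),np.percentile(f[mm],[2,50,98]).round(4),np.percentile(z[mm],[2,98]).round(4))
"
```

```text
0.03 1577 [-0.022   0.0006  0.0239] [0.1919 0.2077]
0.035 1586 [-0.0217  0.0019  0.0237] [0.1921 0.2077]
0.04 1669 [-0.0222  0.0006  0.0241] [0.19   0.2077]
0.045 1742 [-0.0224  0.0006  0.0237] [0.19   0.2077]
0.05 1818 [-0.022   0.0015  0.0245] [0.1904 0.2077]
0.055 1881 [-0.0224  0.0009  0.0244] [0.1879 0.2076]
0.06 2058 [-0.022   0.0012  0.0233] [0.188  0.2069]
0.065 1671 [-0.0191  0.0008  0.0212] [0.1714 0.2036]
0.07 661 [-0.008   0.0011  0.0099] [0.1815 0.191 ]
0.075 476 [-0.0077  0.0011  0.0099] [0.1821 0.1906]
```

Request:
step_arm --series '[{"x": 0.1, "y": 3, "z": 0, "twist": 0.2, "jaw": 4.6}, {"x": 0.2, "y": 6.5, "z": 0, "twist": 0.2, "jaw": 4.6}, {"x": 0.23, "y": 9.17, "z": 0, "twist": 0.2, "jaw": 4.6}, {"x": 0.23, "y": 9.17, "z": -2, "twist": 0.2, "jaw": 4.6}, {"x": 0.23, "y": 9.17, "z": -5, "twist": 0.2, "jaw": 4.6}, {"x": 0.23, "y": 9.17, "z": -8, "twist": 0.2, "jaw": 4.6}, {"x": 0.23, "y": 9.17, "z": -10, "twist": 0.2, "jaw": 4.6}, {"x": 0.23, "y": 9.17, "z": -11, "twist": 0.2, "jaw": 4.6}, {"x": 0.23, "y": 9.17, "z": -11, "twist": 0.2, "jaw": 4.6}]'

```text
clock: 17.68
eef_pos: [0.5147, -0.3488, 0.0549]
tool_rot: [-0.066, 0.709, 0.073, 0.698]
ft_force: [-1.1, 0.2, -0.9]
grip_width: 0.0515
```

```bash
python3 -c "
from h import *
shot('w22')
shot('s22','side',(200,200,360,340),4)
"
```

```text
{'clock': 17.68, 'joint_pos': [-0.59, 0.61, 0.1, 1.08, -0.0, 0.78], 'eef_pos': [0.5147, -0.3488, 0.0549], 'ft_force': [-1.1, 0.25, -0.92], 'ft_torque': [-0.01, -0.06, 0.03], 'grip_width': 0.05} jawang 11.26 w 0.0515
{'clock': 17.73, 'joint_pos': [-0.59, 0.61, 0.1, 1.08, -0.0, 0.78], 'eef_pos': [0.516, -0.35, 0.0571], 'ft_force': [0.13, -0.32, 0.33], 'ft_torque': [-0.02, -0.04, -0.01], 'grip_width': 0.05} jawang 11.23 w 0.0512
```

View pics/w22.png

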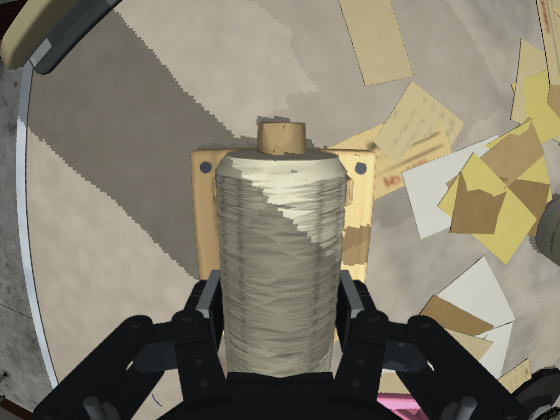

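View pics/s22.png

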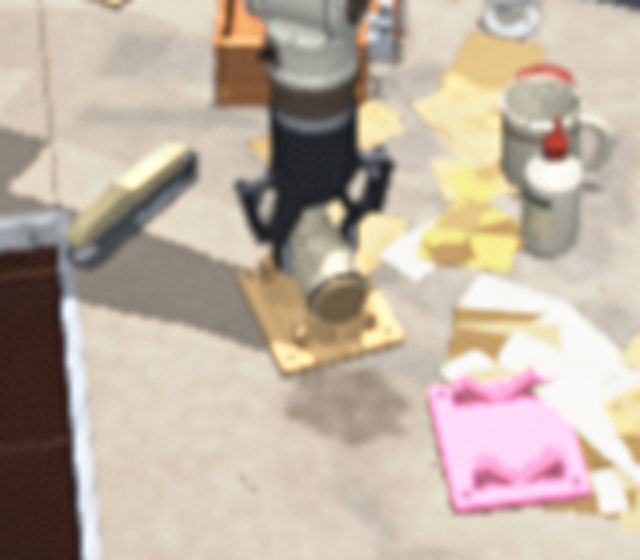

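Request:
step_arm --series '[{"x": 0.03, "y": -0.2, "z": 0, "twist": 0, "jaw": 4.6}, {"x": 0.03, "y": -0.2, "z": -0.3, "twist": 0, "jaw": 4.6}, {"x": 0.03, "y": -0.2, "z": -0.6, "twist": 0, "jaw": 4.6}, {"x": 0.03, "y": -0.2, "z": -0.9, "twist": 0, "jaw": 4.6}, {"x": 0.03, "y": -0.2, "z": -1.2, "twist": 0, "jaw": 4.6}, {"x": 0.03, "y": -0.2, "z": -1.2, "twist": 0, "jaw": 4.6}]'

```text
clock: 18.28
eef_pos: [0.5169, -0.3528, 0.0459]
tool_rot: [-0.067, 0.708, 0.071, 0.7]
ft_force: [0.2, 0.1, -0.6]
grip_width: 0.0512
```

```bash
python3 -c "
from h import *
st()
"
```

```text
{'clock': 18.28, 'joint_pos': [-0.6, 0.62, 0.1, 1.05, -0.0, 0.78], 'eef_pos': [0.5169, -0.3528, 0.0459], 'ft_force': [0.19, 0.09, -0.64], 'ft_torque': [-0.01, -0.02, -0.06], 'grip_width': 0.05} jawang 11.2 w 0.0512
```

Request:
step_arm --series '[{"x": -0.03, "y": 0, "z": -0.2, "twist": 0, "jaw": 4.6}, {"x": -0.03, "y": 0, "z": -0.4, "twist": 0, "jaw": 4.6}, {"x": -0.03, "y": 0, "z": -0.6, "twist": 0, "jaw": 4.6}, {"x": -0.03, "y": 0, "z": -0.7, "twist": 0, "jaw": 4.6}, {"x": -0.03, "y": 0, "z": -0.7, "twist": 0, "jaw": 4.6}]'

```text
clock: 18.7
eef_pos: [0.5165, -0.3527, 0.0386]
tool_rot: [-0.067, 0.708, 0.071, 0.7]
ft_force: [0.1, 0.0, -0.3]
grip_width: 0.0514
```

Request:
step_arm --series '[{"x": 0, "y": 0, "z": -0.15, "twist": 0, "jaw": 4.6}, {"x": 0, "y": 0, "z": -0.2, "twist": 0, "jaw": 4.6}, {"x": 0, "y": 0, "z": -0.2, "twist": 0, "jaw": 4.6}]'

```text
clock: 18.95
eef_pos: [0.5167, -0.3529, 0.0379]
tool_rot: [-0.067, 0.707, 0.071, 0.7]
ft_force: [-1.8, 1.1, 5.7]
grip_width: 0.0513
```

```bash
python3 -c "
from h import *
shot('w23')
P=wpts('w23');z=P[...,2];c=np.array([.5172,-.3516]);t=np.radians(11.1);a=np.array([np.cos(t),np.sin(t)])
f=(P[...,:2]-c)@a;y=(P[...,:2]-c)@np.array([-a[1],a[0]])
m=(abs(f)<.03)&(y>.0)&(y<.1)&(z>.05)&(z<.1)
for lo in np.arange(.03,.09,.005):
  mm=m&(y>lo)&(y<lo+.005)
  if mm.sum()>20:print(lo.round(3),mm.sum(),np.percentile(f[mm],[2,50,98]).round(4),np.percentile(z[mm],[2,98]).round(4))
"
```

```text
{'clock': 18.95, 'joint_pos': [-0.6, 0.63, 0.09, 1.04, -0.0, 0.78], 'eef_pos': [0.5167, -0.3529, 0.0379], 'ft_force': [-1.79, 1.1, 5.65], 'ft_torque': [0.21, 0.34, 0.04], 'grip_width': 0.05} jawang 11.21 w 0.0513
0.03 1537 [-0.0228 -0.0002  0.0229] [0.062  0.0782]
0.035 1627 [-0.0227  0.0001  0.0229] [0.0626 0.0781]
0.04 1707 [-0.0232  0.0007  0.0234] [0.0603 0.0781]
0.045 1784 [-0.0232  0.0001  0.0233] [0.0598 0.0781]
0.05 1847 [-0.0228  0.0004  0.0236] [0.0603 0.0781]
0.055 1892 [-0.0235  0.0004  0.0239] [0.0582 0.078 ]
0.06 2090 [-0.0223  0.0007  0.0217] [0.0573 0.0767]
0.065 1185 [-0.0188 -0.001   0.0166] [0.0511 0.072 ]
0.07 639 [-0.0089  0.0002  0.0092] [0.0522 0.0613]
0.075 332 [-0.0084  0.0004  0.009 ] [0.0527 0.0607]
```

Request:
step_arm --series '[{"x": 0, "y": 0, "z": 0, "twist": 0, "jaw": 5.4}, {"x": 0, "y": 0, "z": 0, "twist": 0, "jaw": 5.8}, {"x": 0, "y": 0, "z": 0, "twist": 0, "jaw": 6.4}, {"x": 0, "y": 0, "z": 0, "twist": 0, "jaw": 7.2}, {"x": 0, "y": 0, "z": 0, "twist": 0, "jaw": 8}, {"x": 0, "y": 0, "z": 0, "twist": 0, "jaw": 8}]'

```text
clock: 19.5
eef_pos: [0.5167, -0.3529, 0.0378]
tool_rot: [-0.067, 0.707, 0.071, 0.7]
ft_force: [0.8, 0.5, 0.9]
grip_width: 0.0797
```

```bash
python3 -c "
from h import *
shot('w24')
"
```

```text
{'clock': 19.5, 'joint_pos': [-0.6, 0.63, 0.09, 1.04, -0.0, 0.78], 'eef_pos': [0.5167, -0.3529, 0.0378], 'ft_force': [0.78, 0.48, 0.91], 'ft_torque': [-0.02, -0.03, 0.04], 'grip_width': 0.08} jawang 11.21 w 0.0797
```

View pics/w24.png

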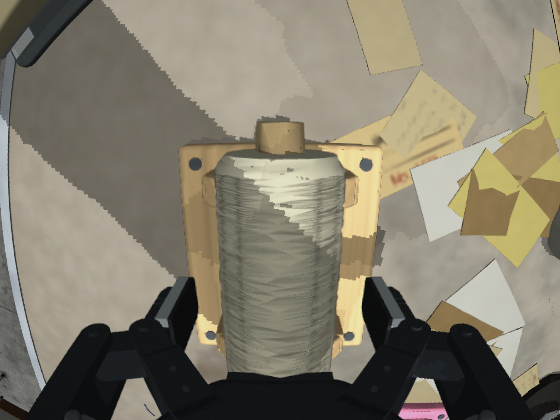

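The tube is seated: its top is at 0.078 m, it is centred, and it did not move on release. Retreating straight up.

Request:
step_arm --series '[{"x": 0, "y": 0, "z": 1, "twist": 0, "jaw": 8.3}, {"x": 0, "y": 0, "z": 3, "twist": 0, "jaw": 8.3}, {"x": 0, "y": 0, "z": 6, "twist": 0, "jaw": 8.3}, {"x": 0, "y": 0, "z": 10, "twist": 0, "jaw": 8.3}, {"x": 0, "y": 0, "z": 14, "twist": 0, "jaw": 8.3}, {"x": -2, "y": 2, "z": 17, "twist": 0, "jaw": 8.3}, {"x": -5, "y": 4, "z": 18, "twist": 0, "jaw": 8.3}, {"x": -8, "y": 6, "z": 18, "twist": 0, "jaw": 8.3}, {"x": -10, "y": 8, "z": 18, "twist": 0, "jaw": 8.3}, {"x": -10, "y": 8, "z": 18, "twist": 0, "jaw": 8.3}]'

```text
clock: 20.38
eef_pos: [0.4119, -0.2692, 0.2187]
tool_rot: [-0.066, 0.708, 0.072, 0.699]
ft_force: [-0.6, -0.1, -1.4]
grip_width: 0.083
```

```bash
python3 -c "
from h import *
shot('tF','top')
shot('sF','side')
d=np.load('pics/tF.npz')['d'];P=pts('top',d);z=P[...,2]
c=np.array([.5172,-.3516]);t=np.radians(11.1);a=np.array([np.cos(t),np.sin(t)])
f=(P[...,:2]-c)@a;y=(P[...,:2]-c)@np.array([-a[1],a[0]])
m=(abs(f)<.035)&(abs(y)<.1)&(z>.062)&(z<.1)
print('tube',m.sum(),np.percentile(f[m],[2,50,98]).round(4),np.percentile(y[m],[1,99]).round(4),np.percentile(z[m],98))
c=np.array([.5533,.3379]);a=np.array([.98,.199]);f=(P[...,:2]-c)@a;y=(P[...,:2]-c)@np.array([-a[1],a[0]])
m=(abs(f)<.03)&(abs(y)<.12)&(z>.2);print('lid',np.percentile(f[m],[2,50,98]).round(4),np.percentile(y[m],[1,99]).round(4),np.median(z[m]))
"
```

```text
{'clock': 20.38, 'joint_pos': [-0.58, 0.24, -0.02, 1.32, -0.0, 0.8], 'eef_pos': [0.4119, -0.2692, 0.2187], 'ft_force': [-0.64, -0.1, -1.44], 'ft_torque': [0.02, 0.03, -0.05], 'grip_width': 0.08} jawang 11.23 w 0.083
{'clock': 20.43, 'joint_pos': [-0.58, 0.25, -0.02, 1.32, -0.0, 0.8], 'eef_pos': [0.4145, -0.2712, 0.219], 'ft_force': [1.07, -0.89, -0.01], 'ft_torque': [-0.03, -0.02, 0.0], 'grip_width': 0.08} jawang 11.24 w 0.0829
tube 715 [-0.0232  0.0002  0.0229] [-0.0678  0.0638] 0.08226846853268434
lid [-0.0051  0.0011  0.0086] [-0.0958  0.0909] 0.21444239501630077
```

View pics/tF.png

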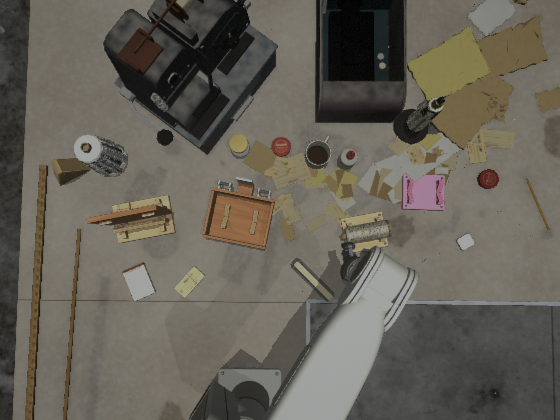

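View pics/sF.png

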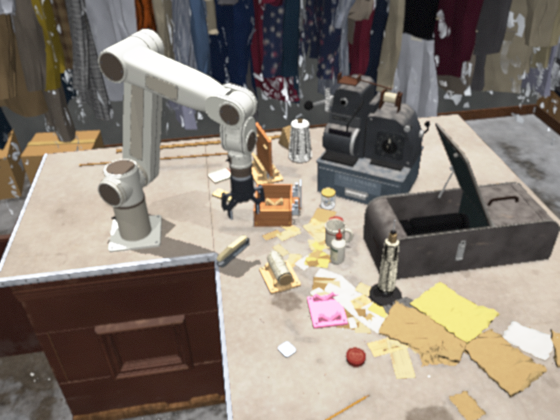

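The final views show the lid standing in the slot at (130,215) and the tube across the pale cradle at (364,232). The bystanders are where they were and the gripper is clear of everything.

```bash
python3 -c "
from h import *
st();print(bot.job_done())"
```

```text
{'clock': 20.48, 'joint_pos': [-0.58, 0.25, -0.02, 1.31, -0.0, 0.8], 'eef_pos': [0.4163, -0.2725, 0.2191], 'ft_force': [0.2, -0.04, 0.15], 'ft_torque': [-0.03, -0.09, -0.01], 'grip_width': 0.08} jawang 11.22 w 0.0832
the job is handed in; nothing more can be done
None
```

I did the job in the order asked and handed it in at 20.5 s. The lid stands in the stand's slot and the tube of thread lies in the wooden cradle.

**Lid:** I swung it up by its pull, leaned it on the stop plate, re-gripped it by the front edge and set it upright. I then lifted it off the pins and lowered it hooks down into the slot until contact showed, a jump to about +5 N, before letting go. The last top view puts its front edge at 0.214 m (0.215 expected), within about 2 mm of centre. It was vertical when checked after release.

**Tube:** I gripped it across its middle, carried it to the pale cradle and lowered it to contact at about 6 N before opening. The last top view puts it within about 2 mm of centre. Its top measured 0.078 m by the wrist camera just before I opened the fingers and 0.082 m by the top camera at the end, where 0.079 is expected. I put that spread down to depth noise.

**Bystanders:** by eye, comparing the start and end pictures, none of them moved. I did not measure them.

**One thing went wrong:** near vertical the pull slipped in the fingers, so the lid lagged about 7° behind the planned angle. I measured this and moved on another 16 mm until it leaned on the stop.

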